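Put the spindle kit back on its stand and rack

ROBOT

A 6-joint arm with a two-finger parallel gripper is mounted at the origin on a cart in front of the work surface, level with it; the furniture and walls round the work are solid. World frame = base frame: x ahead of the robot, y to its left, z up, the work surface at z = 0. Lengths are in m, angles in degrees, forces in N, time in s.
With the tool pointing down it reaches from about 0.275 to 1 m from the base axis. Payload 8.4 kg.
Tool frame: the origin (TCP) lies midway between the tips of the shut fingers; the grasp point (between the pads) lies 19 mm behind it; z points along the fingers, y is the line along which they close (so a half turn about z gives the same grasp; the last joint's range is limited). The gripper opens to 85 mm and grips with 20 to 120 N. Pads are 22 mm wide; open, the fingers measure 114 mm over their backs; the gripper's body (76 mm by 85 mm) begins 54 mm behind the grasp point. The pads swing forward as they close: fully open they stand 13 mm farther back than shut.
Start: joints at [-67.747, 20.225, 93.587, -0, 66.188, -0.138], TCP at [0.238, -0.578, 0.211] pointing down, gripper open.
Joint ranges: [-150.9, 150.9], [-52.94, 120.26], [3.33, 152.33], [-74.26, 254.26], [0, 154.13], [-172.89, 172.89]. Speed limits (degrees/s): [127.2, 127.2, 159.86, 180, 180, 180].

INTERFACE

Orientations are given as a 3x3 rotation matrix whose columns are the frame's x, y, z axes.
In Python, from bench import env, capture, calibration, hand_in, recognise gives the robot as it stands.
- The arm moves only by the tool move_arm, never from a script. Its argument "rows" is a list of rows, each an object of numbers: "rx", "ry", "rz": the turn, a rotation vector about the tool's x, y, z in units of 10 degrees (1.0 is 10 degrees); "tx", "ty", "tz": the shift along the tool's x, y, z in units of 0.06 m (1.0 is 0.06 m); "grip": the opening, from -1 (shut) to 1 (fully open). A call has 1 to 20 rows; each row shifts and turns the commanded pose from where the row before left it, along the tool's axes as they then stand; what a row does not reach is not made up. A row lasts 1/8 s, in which the tool goes at most 62.5 mm and 10.7 degrees, less where a joint would pass 70% of its speed; a pose out of reach is approached as far as the arm can. A call with a number of a shift or a turn outside -1 to 1 is refused whole. A call with a gripper value outside its range is refused whole. The fingers move at their own pace and stop on an object; "grip_force" is the grip in N (left out, the last holds). Time passes only in rows, so rows that do not move let the fingers close. It gives the time, the measured TCP pose, the force, the opening and the grip force at its end, in the units of the state.
- env.sense(): the state, without advancing time (a new reading comes with each control period).
- capture(name): name is "scene" or "top" or "wrist"; returns (picture, depth): 400x640x3 uint8, red, green, blue; 400x640 float32, m along the optical axis (not along the pixel's ray), 0 where there is no reading.
- calibration(name): a dict with "mtx" (3x3 intrinsics, pixels), "k1" (the pictures are not rectified: a ray, as slopes to the right and down, at radius r is drawn at 1 + k1 r^2 times it, then the intrinsics apply), "view" (4x4, takes a point from world to camera coordinates); the wrist camera has in their place "hand_eye" (4x4, takes a point from camera to tool coordinates, whose origin is the TCP and whose axes are the flange's). Camera axes: x right, y down, z forward; pixel columns grow to the right and rows downward; lengths in m; the calibration is good to about 2 mm. A picture is of the moment at which its call begins: read the wrist's pose just before it. calibration takes no time and is no camera call.
- hand_in(): hands the job in; it is judged then, once.
Trained networks look in the newest picture that a camera, given by its name, has taken for a name from the list of things; names that differ only in an ending like _2 or _b are one class to them, and where a whole thing is asked for, a point or a joint stands for the part that bears it (a point fixed in the world has none). Each returns a list of dicts, best first, with "conf" (0 to 1); they miss things now and then, are a little off and sometimes report something else, mostly with a low value. They report only what shows in the picture. A call takes as long as a camera call.
- recognise(label, camera): "rect" ([centre column, centre row, width, height] as shares, 0 to 1, of the picture: columns of its width, rows of its height, round what is visible of it).
The state is a dict: "time": time; "joint_positions": joint angles; "qd": joint speeds; "tau": joint torques, N m; "tool_pos": TCP position; "tool_rot": TCP orientation; "ft_force": force on the tool from outside, world axes, zero at the start; "wrist_torque": the same for the moment, N m; "grip_width": opening from 0.0 (shut) to 1.0 (fully open); "grip_force": force on a finger pad.
Only numpy, scipy, OpenCV 4.12 (cv2) and the standard library are available. Lean on these libraries where they do the work, as an engineer would, in place of code of your own. Each camera call takes 0.05 s, during which the arm holds its last target. There are 200 camera calls.

TASK

The spindle kit was left lying about: put it away. Put both spacer rings over the post of the ring stand, the wide ring at the bottom and the narrow one flat on top of it, and lay each open-ended spanner in the spanner rack in the pair of notches that suits its length (long one where the cheeks are wide apart, short one where they are close together), its shank down on the floor of both notches and both heads outside the cheeks. Leave the two cutter heads where they stand.

Things in the scene. Friction and masses are not known exactly. Their poses are not given: they have to be found in the camera images.
- ring_wide: flat bright steel spacer ring, 66 mm outside diameter, 10 mm thick, lying flat within reach (a like ring far off at the right is not meant); a post up to 20 mm passes its bore (it looks 31 mm wide). Origin: centre of its underside, z up
- ring_narrow: dark grey steel spacer ring, 56 mm outside diameter, 12 mm thick, lying flat; a post up to 20 mm passes its bore (it looks 31 mm wide). Origin: centre of its underside, z up
- spanner_long: longer steel double open-ended spanner, 211 mm, lying flat. Origin: middle of its underside, z up, length along y, either way round. Straight shank 12 mm wide from y = -68 to +68 mm, 1 to 7 mm above the origin; heads up to 40 mm wide, 8 mm thick
- spanner_short: shorter steel double open-ended spanner, 165 mm, lying flat. Origin: middle of its underside, z up, length along y, either way round. Straight shank 10 mm wide from y = -52 to +52 mm, 1 to 7 mm above the origin; heads up to 32 mm wide, 8 mm thick
- ring_stand: ring stand, fixed to the bench: round dark wooden foot 96 mm across and 12 mm high, with one upright steel post 14 mm thick in its centre, its top 56 mm above the bench and tapered over the last 16 mm. Origin: centre of its underside, z up along the post
- spanner_rack: fixed dark board 124 x 128 mm, top 12 mm up, with two upright pale notched cheeks 8 mm thick that converge, turned any way. A spanner lies along its y across both cheeks. Wide-apart notches (long spanner): x = -33, y = +51 and -51 mm; close-together ones (short): x = +33, y = +35 and -35 mm. Notch floors 37 mm up, 26 mm wide; teeth round-topped, 60 mm up. Origin: centre of underside, z up
- cutter_red: bystander: red moulding cutter head, 95 mm across, 40 mm high, at the back near the flip stop. Origin: centre of its underside
- cutter_blue: bystander: blue rebate cutter head, 86 mm across, 30 mm high, at the back near the flip stop. Origin: centre of its underside

How it is judged:
By the outcome, as a careful person would: the job done as asked, in the order asked, and still so for the second after the job is handed in, with the robot touching nothing.
It also fails if it takes over 115 s, if anything falls off the work surface, if the arm or the gripper's body presses on something with over 40 N, if the wrist force passes 120 N, or if a joint passes its speed limit or range.

## Working session

There is one attempt and no reset: what is moved stays moved. The work goes in short steps, Python scripts to look and compute and a tool call to move; the robot and the scene stay as the last step left them, time stands still between calls to the robot, and variables do not carry over. Pictures are saved under pics/ and viewed, at most 14 in all, crops included, and the job is handed in when it is done.

Besides the shell and the picture viewer there is one more tool, called as name([rows], argument=value, ...), one row to a line, values as JSON. move_arm: Moves the arm, as the interface text tells. Its arguments: {"type":"object","properties":{"rows":{"type":"array","items":{"type":"object","properties":{"rx":{"type":"number"},"ry":{"type":"number"},"rz":{"type":"number"},"tx":{"type":"number"},"ty":{"type":"number"},"tz":{"type":"number"},"grip":{"type":"number"}}}},"grip_force":{"type":"number"}},"required":["rows"]}

```bash
mkdir -p pics; ls; cat > h.py <<'E'
import numpy as np, cv2, json
from bench import env, capture, calibration, hand_in, recognise
def cam(name, s=None):
    c=calibration(name)
    if name=="wrist":
        s=s or env.sense(); T=np.eye(4);T[:3,:3]=np.array(s["tool_rot"]).reshape(3,3);T[:3,3]=s["tool_pos"]
        W=T@np.array(c["hand_eye"])
    else: W=np.linalg.inv(np.array(c["view"]))
    return np.array(c["mtx"]),c["k1"],W
def cloud(name,d,C):
    K,k1,W=C
    v,u=np.mgrid[0:400,0:640]
    p=np.stack([u,v],-1).reshape(-1,1,2).astype(float)
    q=cv2.undistortPoints(p,K,np.array([k1,0,0,0,0.])).reshape(400,640,2)
    P=np.dstack([q,np.ones((400,640))])*d[...,None]
    return P@W[:3,:3].T+W[:3,3]
def snap(name):
    s=env.sense(); C=cam(name,s); im,d=capture(name); return im,d,cloud(name,d,C)
E
cat > a.py <<'E'
from h import *
s=env.sense(); print(s["time"],s["tool_pos"],np.round(s["tool_rot"],3).tolist(),s["grip_width"])
for n in ["scene","top"]:
    im,d,P=snap(n); np.savez(n+".npz",im=im,d=d,P=P)
    o=im[:,:,::-1].copy()
    for l in ["ring_wide","ring_narrow","spanner_long","spanner_short","ring_stand","spanner_rack","cutter_red","cutter_blue"]:
        for r in recognise(l,n)[:2]:
            x,y,w,h=np.array(r["rect"])*[640,400,640,400]
            p=P[int(min(max(y,0),399)),int(min(max(x,0),639))]
            print(n,l,round(r["conf"],2),np.round([x,y,w,h]),np.round(p,3))
    cv2.imwrite(f"pics/{n}.png",o)
E
python3 a.py
```

```text
pics
0.0 [ 0.23787389 -0.5774133   0.21037077] [[0.925, 0.381, -0.001], [0.381, -0.925, 0.001], [-0.0, -0.001, -1.0]] 0.9964599684292839
scene ring_wide 0.82 [351. 184.  28.  22.] [ 0.477 -0.16   0.001]
scene ring_narrow 0.74 [323. 224.  27.  20.] [ 0.48  -0.007 -0.   ]
scene spanner_long 0.61 [318. 298.  78.  80.] [0.4   0.177 0.009]
scene spanner_short 0.63 [396. 166.  29.  34.] [ 0.365 -0.118  0.109]
scene ring_stand 0.93 [232. 263.  52.  43.] [0.581 0.172 0.013]
scene spanner_rack 0.82 [347. 135.  59.  46.] [ 0.567 -0.341  0.012]
scene cutter_red 0.67 [257. 195.  46.  41.] [0.63  0.003 0.039]
scene cutter_blue 0.57 [293. 159.  36.  30.] [ 0.628 -0.16   0.03 ]
scene cutter_blue 0.28 [232. 263.  50.  43.] [0.581 0.173 0.012]
top ring_wide 0.68 [353. 227.  30.  30.] [ 0.482 -0.157 -0.   ]
top ring_narrow 0.81 [277. 229.  25.  25.] [0.476 0.005 0.   ]
top spanner_long 0.74 [202. 262.  93.  28.] [0.404 0.162 0.004]
top spanner_short 0.81 [410. 259.  73.  14.] [ 0.416 -0.278  0.006]
top ring_stand 0.73 [203. 176.  40.  47.] [0.585 0.161 0.02 ]
top spanner_rack 0.67 [427. 198.  70.  67.] [ 0.548 -0.315  0.011]
top cutter_red 0.62 [288. 149.  46.  45.] [ 0.648 -0.015  0.   ]
top cutter_blue 0.66 [367. 149.  41.  40.] [ 0.653 -0.186 -0.002]
```

```bash
python3 -c "
import cv2
a=cv2.imread('pics/top.png');cv2.imwrite('pics/top2.png',cv2.resize(a[100:320,120:520],(800,440),interpolation=cv2.INTER_CUBIC))"
```

```text
(no output)
```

View pics/top2.png

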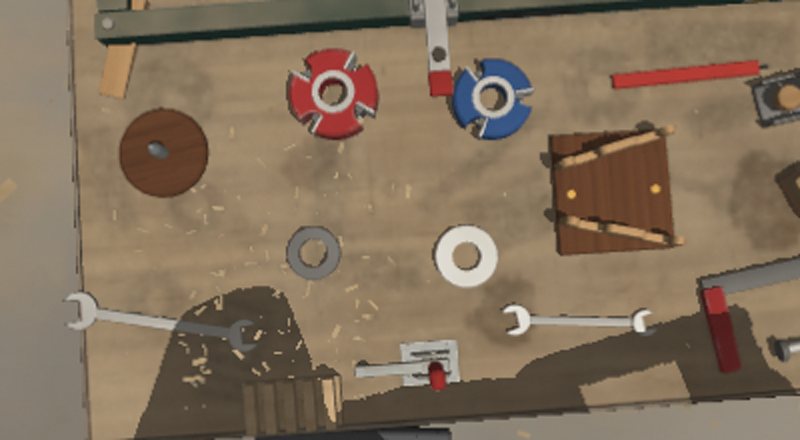

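View pics/scene.png

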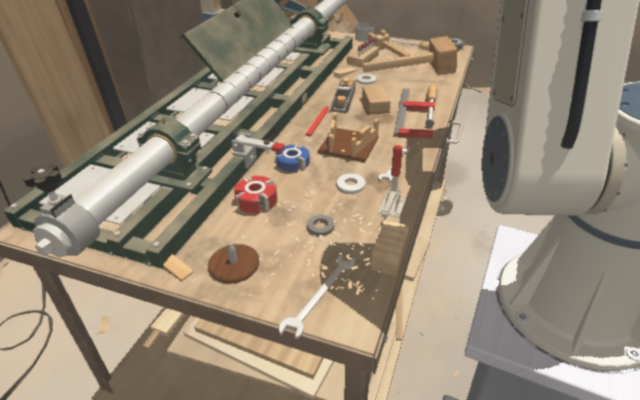

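The top view shows the stand at crop (163,152), the narrow ring at (313,252), the wide ring at (465,256), the long spanner from (80,312) to (245,335), the short one from (515,320) to (645,322), and the rack at (615,190) with its wide end to the right. A toggle clamp stands at (430,365). Next I'll measure poses from depth.

```bash
cat > m.py <<'E'
from h import *
for n in ["top","scene"]:
    z=np.load(n+".npz"); P=z["P"]; im=z["im"].astype(int)
    def sel(c,r,lo,hi): return P[(np.hypot(P[...,0]-c[0],P[...,1]-c[1])<r)&(P[...,2]>lo)&(P[...,2]<hi)]
    for l,c,r,lo,hi in [("wide",(.48,-.157),.05,.004,.02),("narrow",(.478,.001),.05,.004,.02),("foot",(.583,.165),.07,.006,.018),("post",(.583,.165),.04,.03,.08),("short",(.416,-.278),.1,.003,.015),("long",(.403,.165),.13,.003,.015),("cheeks",(.55,-.315),.1,.035,.07)]:
        q=sel(c,r,lo,hi)
        if len(q)<5: print(n,l,len(q)); continue
        (cx,cy),(w,h),a=cv2.minAreaRect(q[:,:2].astype(np.float32))
        m=q.mean(0); ev=np.linalg.svd(q[:,:2]-m[:2],full_matrices=False)[2][0]
        print(n,l,len(q),"box",np.round([cx,cy,w,h,a],3),"mean",np.round(m,4),"med z",round(float(np.median(q[:,2])),4),"ang",round(float(np.degrees(np.arctan2(ev[1],ev[0]))),1))
    t=P[(abs(P[...,0]-.5)<.03)&(abs(P[...,1]+.06)<.03)]; print(n,"table z",np.median(t[:,2]),t[:,2].std())
    # brass pins / board
    b=sel((.55,-.315),.12,.006,.018); print("board",len(b),[np.round(v,3) for v in cv2.minAreaRect(b[:,:2].astype(np.float32))])
    q=sel((.36,-.12),.08,.02,.3); print("clamp",len(q), q.min(0) if len(q) else 0,q.max(0) if len(q) else 0)
print(np.round(calibration("wrist")["hand_eye"],3).tolist(),np.round(calibration("wrist")["mtx"],1).tolist())
E
python3 m.py
```

```text
top wide 616 box [ 0.483 -0.161  0.064  0.076 42.725] mean [ 0.481  -0.1586  0.0099] med z 0.0099 ang 121.3
top narrow 428 box [ 4.830e-01 -4.000e-03  8.100e-02  8.800e-02  4.105e+00] mean [0.4813 0.0026 0.0113] med z 0.0117 ang -102.8
top foot 1482 box [0.586 0.165 0.095 0.093 1.152] mean [0.5863 0.1648 0.0119] med z 0.0119 ang 179.1
top post 46 box [5.8600e-01 1.6500e-01 1.0000e-02 1.3000e-02 6.7399e+01] mean [0.5857 0.1644 0.0451] med z 0.0459 ang 153.4
top short 1014 box [ 0.423 -0.275  0.189  0.177 78.819] mean [ 0.447  -0.2797  0.0081] med z 0.0081 ang 147.2
top long 1115 box [ 0.413  0.151  0.247  0.226 17.125] mean [0.4085 0.1592 0.0059] med z 0.0056 ang 79.1
top cheeks 511 box [ 0.551 -0.312  0.122  0.119  4.526] mean [ 0.5506 -0.3126  0.0502] med z 0.0554 ang -174.3
top table z -5.36793833710858e-05 0.0018495253538652488
board 2930 [array([ 0.558, -0.312]), array([0.214, 0.135]), np.float64(11.349)]
clamp 457 [ 0.35520196 -0.14027903  0.02117015] [ 0.38405092 -0.04440446  0.15534306]
scene wide 382 box [ 0.476 -0.157  0.066  0.066 45.537] mean [ 0.4756 -0.1551  0.0094] med 
[... 412 characters left out ...]
-0.269  0.182  0.172  7.863] mean [ 0.4635 -0.2743  0.0095] med z 0.0098 ang 136.1
scene long 1014 box [ 0.416  0.138  0.23   0.2   53.668] mean [0.3987 0.1662 0.0067] med z 0.0069 ang 75.9
scene cheeks 377 box [ 0.547 -0.31   0.122  0.12   4.883] mean [ 0.5325 -0.3057  0.0487] med z 0.0492 ang -142.4
scene table z -0.0008444016176181179 0.2721927750944802
board 965 [array([ 0.575, -0.309]), array([0.184, 0.127]), np.float64(4.084)]
clamp 669 [ 0.34982029 -0.14112583  0.02016249] [ 0.37917602 -0.04268984  0.15429507]
[[-0.002, -0.953, -0.303, 0.077], [1.0, -0.002, -0.002, 0.001], [0.001, -0.303, 0.953, -0.163], [0.0, 0.0, 0.0, 1.0]] [[348.6, 0.0, 317.7], [0.0, 348.6, 207.3], [0.0, 0.0, 1.0]]
```

The two fixed cameras disagree by about 5 mm, so I'll refine with the wrist camera. First I'll square the tool to the world and go above the wide ring.

move_arm([
  {"rz": 0.75,"grip": 1},
  {"rz": 0.75},
  {"rz": 0.74},
  {"tx": 0.333,"ty": -0.583},
  {"tx": 0.333,"ty": -0.583},
  {"tx": 0.333,"ty": -0.583},
  {"tx": 0.333,"ty": -0.583},
  {"tx": 0.333,"ty": -0.583},
  {"tx": 0.333,"ty": -0.583},
  {"tx": 0.333,"ty": -0.583},
  {"tx": 0.333,"ty": -0.583},
  {"tx": 0.333,"ty": -0.583},
  {"tx": 0.333,"ty": -0.583},
  {"tx": 0.333,"ty": -0.583},
  {"tx": 0.333,"ty": -0.583},
  {},
])

```text
schema error: expected keys rx, ry, rz, tx, ty, tz, grip
```

```bash
cat > w.py <<'E'
from h import *
import sys
def go(tag):
    s=env.sense(); C=cam("wrist",s); im,d=capture("wrist"); P=cloud("wrist",d,C)
    np.savez(tag+".npz",im=im,d=d,P=P); cv2.imwrite(f"pics/{tag}.png",im[:,:,::-1])
    R=np.array(s["tool_rot"]).reshape(3,3)
    print("t",s["time"],"tcp",np.round(s["tool_pos"],4),"yaw",round(np.degrees(np.arctan2(R[1,0],R[0,0])),2),"tilt",np.round(R[:2,2],4),"grip",round(s["grip_width"],3),"F",np.round(s["ft_force"],1))
    print("view x",np.nanpercentile(P[d>0][:,0],[2,98]),"y",np.nanpercentile(P[d>0][:,1],[2,98]))
    return im,d,P
def ring(P,c,lo,hi,r=.05):
    q=P[(np.hypot(P[...,0]-c[0],P[...,1]-c[1])<r)&(P[...,2]>lo)&(P[...,2]<hi)]
    if len(q)<20: return None
    (e,rad)=cv2.minEnclosingCircle(q[:,:2].astype(np.float32))
    return len(q),np.round(e,4),round(rad,4),"mean",np.round(q.mean(0),4),"box",np.round(np.r_[q.min(0)[:2]/2+q.max(0)[:2]/2, np.ptp(q,0)[:2]],4)
E
python3 - <<'E'
from w import *
im,d,P=go("w1")
for l in ["ring_wide","ring_narrow"]: print(recognise(l,"wrist")[:2])
print(ring(P,(.478,-.157),.005,.016),ring(P,(.478,.003),.006,.018))
E
```

```text
t 0.9 tcp [ 0.2381 -0.5779  0.2111] yaw 22.39 tilt [0. 0.] grip 1.002 F [ 0.9  0.5 -0.2]
view x [-0.88623096  0.46894445] y [-1.93400996  0.3363124 ]
[]
[]
None None
```

View pics/w1.png

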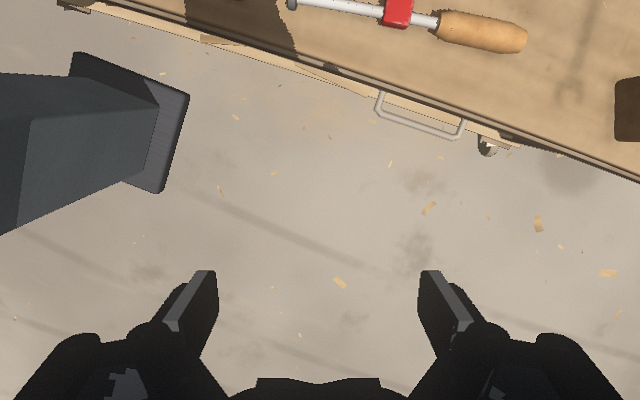

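The move was refused because every row needs all seven keys. The picture still shows the start view: bench edge, the bar clamp at top centre, and the fingers at the bottom. I'll repeat it with full rows.

move_arm([
  {"rx": 0,"ry": 0,"rz": 0.75,"tx": 0,"ty": 0,"tz": 0,"grip": 1},
  {"rx": 0,"ry": 0,"rz": 0.75,"tx": 0,"ty": 0,"tz": 0,"grip": 1},
  {"rx": 0,"ry": 0,"rz": 0.74,"tx": 0,"ty": 0,"tz": 0,"grip": 1},
  {"rx": 0,"ry": 0,"rz": 0,"tx": 0.333,"ty": -0.583,"tz": 0,"grip": 1},
  {"rx": 0,"ry": 0,"rz": 0,"tx": 0.333,"ty": -0.583,"tz": 0,"grip": 1},
  {"rx": 0,"ry": 0,"rz": 0,"tx": 0.333,"ty": -0.583,"tz": 0,"grip": 1},
  {"rx": 0,"ry": 0,"rz": 0,"tx": 0.333,"ty": -0.583,"tz": 0,"grip": 1},
  {"rx": 0,"ry": 0,"rz": 0,"tx": 0.333,"ty": -0.583,"tz": 0,"grip": 1},
  {"rx": 0,"ry": 0,"rz": 0,"tx": 0.333,"ty": -0.583,"tz": 0,"grip": 1},
  {"rx": 0,"ry": 0,"rz": 0,"tx": 0.333,"ty": -0.583,"tz": 0,"grip": 1},
  {"rx": 0,"ry": 0,"rz": 0,"tx": 0.333,"ty": -0.583,"tz": 0,"grip": 1},
  {"rx": 0,"ry": 0,"rz": 0,"tx": 0.333,"ty": -0.583,"tz": 0,"grip": 1},
  {"rx": 0,"ry": 0,"rz": 0,"tx": 0.333,"ty": -0.583,"tz": 0,"grip": 1},
  {"rx": 0,"ry": 0,"rz": 0,"tx": 0.333,"ty": -0.583,"tz": 0,"grip": 1},
  {"rx": 0,"ry": 0,"rz": 0,"tx": 0.333,"ty": -0.583,"tz": 0,"grip": 1},
  {"rx": 0,"ry": 0,"rz": 0,"tx": 0,"ty": 0,"tz": 0,"grip": 1},
])

```text
time: 3.05
tool_pos: [0.479, -0.1563, 0.2112]
tool_rot: [[1.0, 0.003, 0.001], [0.003, -1.0, 0.0], [0.001, -0.0, -1.0]]
ft_force: [0.0, -0.5, -0.1]
grip_width: 0.995
grip_force: 0.0
```

```bash
python3 - <<'E'
from w import *
im,d,P=go("w2")
print(ring(P,(.478,-.157),.005,.016),ring(P,(.478,.003),.006,.018))
E
```

```text
t 3.05 tcp [ 0.479  -0.1563  0.2112] yaw 0.16 tilt [0.0006 0.0002] grip 0.995 F [ 0.  -0.5 -0.1]
view x [-0.5075888   0.64325542] y [-1.29382778  0.24348615]
(2374, array([ 0.4796, -0.159 ]), 0.0333, 'mean', array([ 0.4808, -0.1591,  0.0098]), 'box', array([ 0.4802, -0.1592,  0.065 ,  0.0653])) (1585, array([0.4807, 0.0016]), 0.0289, 'mean', array([0.4819, 0.0011, 0.0116]), 'box', array([0.4805, 0.002 , 0.056 , 0.0557]))
```

View pics/w2.png

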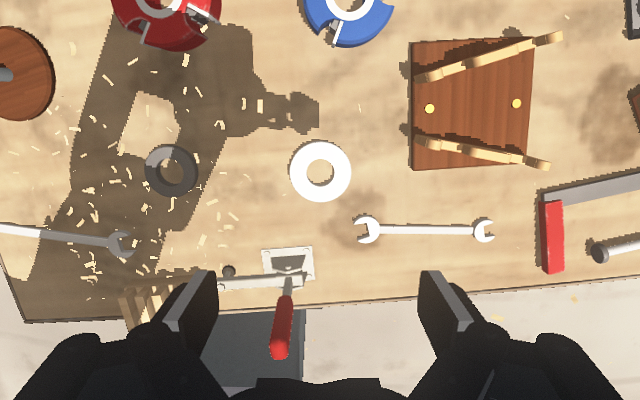

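The view shows the wide ring at pixel (320,171), the narrow ring at (171,170), the short spanner from (366,230) to (490,230), the rack at (475,105), and the clamp handle at (280,325). The wrist and top cameras agree within 1 mm, so I'll descend on the wide ring.

move_arm([
  {"rx": 0,"ry": 0,"rz": 0,"tx": 0.02,"ty": 0.045,"tz": 0.5,"grip": 1},
  {"rx": 0,"ry": 0,"rz": 0,"tx": 0,"ty": 0,"tz": 0.6,"grip": 1},
  {"rx": 0,"ry": 0,"rz": 0,"tx": 0,"ty": 0,"tz": 0.6,"grip": 1},
  {"rx": 0,"ry": 0,"rz": 0,"tx": 0,"ty": 0,"tz": 0.6,"grip": 1},
  {"rx": 0,"ry": 0,"rz": 0,"tx": 0,"ty": 0,"tz": 0.5,"grip": 1},
  {"rx": 0,"ry": 0,"rz": 0,"tx": 0,"ty": 0,"tz": 0.3,"grip": 1},
  {"rx": 0,"ry": 0,"rz": 0,"tx": 0,"ty": 0,"tz": 0.2,"grip": 1},
  {"rx": 0,"ry": 0,"rz": 0,"tx": 0,"ty": 0,"tz": 0.15,"grip": 1},
  {"rx": 0,"ry": 0,"rz": 0,"tx": 0,"ty": 0,"tz": 0.1,"grip": 1},
  {"rx": 0,"ry": 0,"rz": 0,"tx": 0,"ty": 0,"tz": 0.04,"grip": 1},
  {"rx": 0,"ry": 0,"rz": 0,"tx": 0,"ty": 0,"tz": 0,"grip": 0.4},
  {"rx": 0,"ry": 0,"rz": 0,"tx": 0,"ty": 0,"tz": 0,"grip": 0.4},
], grip_force=50)

```text
time: 4.6
tool_pos: [0.4794, -0.1609, -0.004]
tool_rot: [[1.0, -0.0, 0.001], [-0.0, -1.0, -0.0], [0.001, 0.0, -1.0]]
ft_force: [0.7, -0.4, -0.0]
grip_width: 0.698
grip_force: 0.0
```

```bash
python3 - <<'E'
from w import *
z=np.load("w2.npz"); P=z["P"]; im=z["im"].astype(int)
# short spanner: bright grey pixels in box
v=im.max(2); sat=im.max(2)-im.min(2)
def span(m):
    q=P[m]; (c,s,a)=cv2.minAreaRect(q[:,:2].astype(np.float32)); b=cv2.boxPoints((c,s,a))
    e=b[1]-b[0] if np.linalg.norm(b[1]-b[0])>np.linalg.norm(b[2]-b[1]) else b[2]-b[1]
    print("span",len(q),np.round(c,4),np.round(s,4),"ang",round(float(np.degrees(np.arctan2(e[1],e[0]))%180),2),"z",np.median(q[:,2]))
B=(abs(P[...,0]-.416)<.04)&(abs(P[...,1]+.278)<.1)
span(B&(P[...,2]>.0045)&(P[...,2]<.012)); span(B&(P[...,2]>.003)&(P[...,2]<.012)&(sat<25))
# rack
bd=(abs(P[...,0]-.55)<.11)&(abs(P[...,1]+.315)<.11)
m=bd&(P[...,2]>.009)&(P[...,2]<.015); 
q=P[m]; c=cv2.minAreaRect(q[:,:2].astype(np.float32)); print("board",len(q),c)
t=P[bd&(P[...,2]>.05)&(P[...,2]<.066)]
k=cv2.kmeans(t[:,:2].astype(np.float32),4,None,(3,50,1e-6),10,cv2.KMEANS_PP_CENTERS); print("teeth",len(t),np.round(k[2],4))
for T in ("top","scene"):
    Q=np.load(T+".npz")["P"]; t=Q[(abs(Q[...,0]-.55)<.11)&(abs(Q[...,1]+.315)<.11)&(Q[...,2]>.055)&(Q[...,2]<.066)]
    if len(t)>5: print(T,len(t),np.round(cv2.minAreaRect(t[:,:2].astype(np.float32))[0],4))
cv2.imwrite("pics/rk.png",cv2.resize(z["im"][20:180,400:570,::-1],(680,640))[:600])
E
```

```text
span 1373 [ 0.414  -0.2658] [0.1878 0.0517] ang 79.66 z 0.007140282818855259
span 1416 [ 0.4141 -0.2659] [0.1878 0.0518] ang 79.77 z 0.007076149973233081
board 12871 ((0.5423963069915771, -0.312950074672699), (0.25868862867355347, 0.1543932557106018), 20.00572967529297)
teeth 1593 [[ 0.5926 -0.3079]
 [ 0.5048 -0.3294]
 [ 0.6099 -0.3597]
 [ 0.5477 -0.2593]]
top 260 [ 0.5508 -0.313 ]
scene 119 [ 0.548  -0.3109]
```

```bash
python3 - <<'E'
from w import *
im,d,P=go("w3")
E
```

```text
t 4.6 tcp [ 0.4794 -0.1609 -0.004 ] yaw -0.0 tilt [ 0.0006 -0.0002] grip 0.698 F [ 0.7 -0.4 -0. ]
view x [0.40572165 0.59402254] y [-0.32528669 -0.00297028]
```

View pics/w3.png

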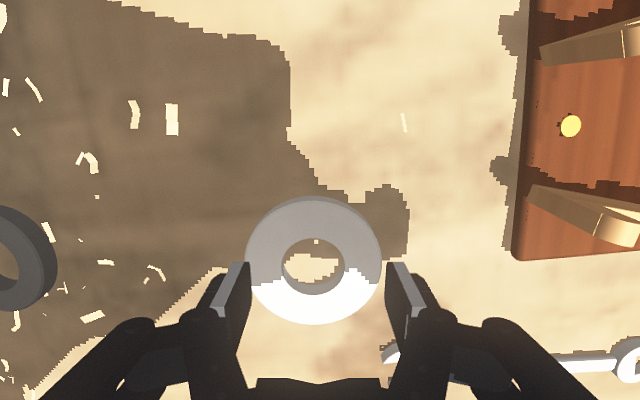

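View pics/rk.png

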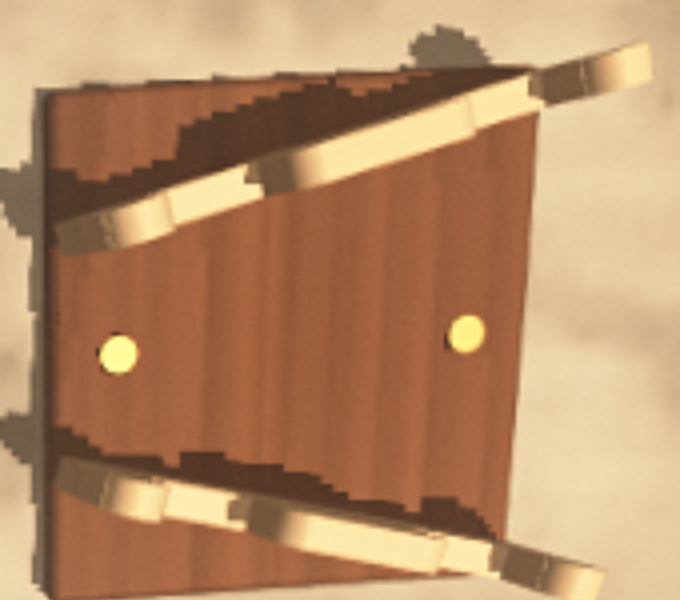

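The wide ring at (314,260) sits between the pads, which are not yet touching it. In the rack crop the close end of the cheeks is at the left and the wide end at the right. Closing further.

move_arm([
  {"rx": 0,"ry": 0,"rz": 0,"tx": 0,"ty": 0,"tz": 0,"grip": 0},
  {"rx": 0,"ry": 0,"rz": 0,"tx": 0,"ty": 0,"tz": 0,"grip": 0},
  {"rx": 0,"ry": 0,"rz": 0,"tx": 0,"ty": 0,"tz": 0,"grip": 0},
  {"rx": 0,"ry": 0,"rz": 0,"tx": 0,"ty": 0,"tz": 0,"grip": 0},
])

```text
time: 5.15
tool_pos: [0.4791, -0.1609, -0.0043]
tool_rot: [[1.0, -0.0, 0.0], [-0.0, -1.0, -0.0], [0.0, 0.0, -1.0]]
ft_force: [-1.2, 0.3, 0.5]
grip_width: 0.498
grip_force: 0.0
```

```bash
python3 - <<'E'
from w import *
im,d,P=go("w4")
print(np.round(env.sense()["joint_positions"],2))
# finger tip points: near the TCP plane
s=env.sense();p=P[(d>0)&(d<.2)]; print(len(p))
print(ring(P,(.48,-.159),.005,.016))
for r in range(230,300,10): print(r,[tuple(np.round(P[r,c],3)) for c in (240,255,270,300,330,365,380,395)])
E
```

```text
t 5.15 tcp [ 0.4791 -0.1609 -0.0043] yaw -0.01 tilt [ 0. -0.] grip 0.498 F [-1.2  0.3  0.5]
view x [0.40461657 0.59365685] y [-0.32541627 -0.0024713 ]
[-18.73  28.02 116.6   -0.    35.37  71.28]
251988
(9698, array([ 0.4799, -0.1593]), 0.0334, 'mean', array([ 0.4839, -0.1604,  0.0097]), 'box', array([ 0.4799, -0.1595,  0.0666,  0.0649]))
230 [(np.float64(0.495), np.float64(-0.124), np.float64(0.0)), (np.float64(0.498), np.float64(-0.133), np.float64(0.009)), (np.float64(0.499), np.float64(-0.14), np.float64(0.011)), (np.float64(0.499), np.float64(-0.154), np.float64(0.01)), (np.float64(0.499), np.float64(-0.168), np.float64(0.01)), (np.float64(0.498), np.float64(-0.184), np.float64(0.01)), (np.float64(0.494), np.float64(-0.193), np.float64(-0.001)), (np.float64(0.494), np.float64(-0.2), np.float64(-0.001))]
240 [(np.float64(0.557), np.float64(-0.162), np.float64(0.158)), (np.float64(0.494), np.float64(-0.133), np.float64(0.01)), (np.float64(0.493), np.float64(-0.14), np.float64(0.009)), (np.float64(0.49), np.float64(-0.153), np.float64(-0.0)), (np.float64(0.493), np.float64(-0.168), 
[... 1898 characters left out ...]
468), np.float64(-0.168), np.float64(0.0)), (np.float64(0.478), np.float64(-0.183), np.float64(0.018)), (np.float64(0.49), np.float64(-0.186), np.float64(0.041)), (np.float64(0.486), np.float64(-0.193), np.float64(0.034))]
290 [(np.float64(0.487), np.float64(-0.132), np.float64(0.042)), (np.float64(0.49), np.float64(-0.139), np.float64(0.048)), (np.float64(0.474), np.float64(-0.14), np.float64(0.02)), (np.float64(0.467), np.float64(-0.153), np.float64(0.008)), (np.float64(0.467), np.float64(-0.168), np.float64(0.009)), (np.float64(0.473), np.float64(-0.183), np.float64(0.02)), (np.float64(0.49), np.float64(-0.185), np.float64(0.047)), (np.float64(0.49), np.float64(-0.19), np.float64(0.048))]
```

View pics/w4.png

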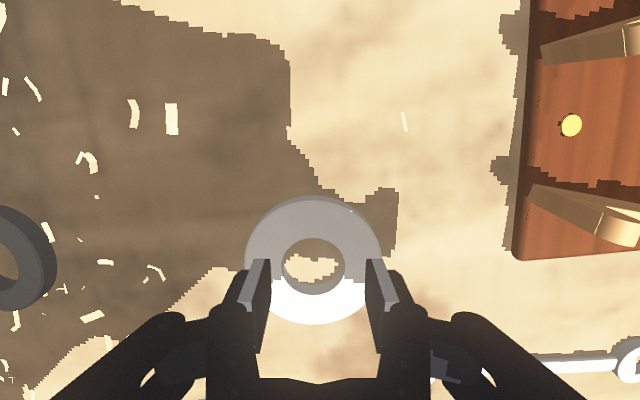

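```bash
python3 - <<'E'
from h import *
# camera-fixed: use depth to tool coordinates directly
c=calibration("wrist"); C=(np.array(c["mtx"]),c["k1"],np.array(c["hand_eye"]))
for t in ["w2","w3","w4"]:
    d=np.load(t+".npz")["d"]; Q=cloud("wrist",d,C)
    m=(d>0)&(d<.2)&(abs(Q[...,0])<.02)&(abs(Q[...,1])<.06)&(Q[...,2]>-.06)
    if t!="w2": m&=(Q[...,2]<-.0155)
    L=Q[m&(Q[...,1]<0)];R=Q[m&(Q[...,1]>0)]
    for q in (L,R): print(t,len(q),"tip z 99%",np.round(np.percentile(q[:,2],[90,98,99.8]),4),"y",np.round(np.percentile(q[:,1],[1,99]),4),"x",np.round(np.percentile(q[:,0],[1,99]),4))
E
```

```text
w2 2050 tip z 99% [-0.0384 -0.0346 -0.0332] y [-0.0549 -0.0411] x [-0.0105  0.0117]
w2 2062 tip z 99% [-0.0383 -0.0347 -0.0331] y [0.0433 0.0571] x [-0.0106  0.0114]
w3 2188 tip z 99% [-0.0323 -0.0275 -0.019 ] y [-0.0421 -0.0284] x [-0.0105  0.0118]
w3 2137 tip z 99% [-0.0323 -0.0274 -0.025 ] y [0.0307 0.0444] x [-0.0105  0.0116]
w4 2221 tip z 99% [-0.0304 -0.0245 -0.0156] y [-0.0334 -0.0199] x [-0.0106  0.0118]
w4 2254 tip z 99% [-0.0302 -0.0237 -0.0155] y [0.0219 0.0358] x [-0.0106  0.0116]
```

At full opening the tips measure about 33 mm behind the TCP, so the pads are some 20 mm higher than I assumed and closed above the ring. I'll open, go 21 mm deeper, and close.

move_arm([
  {"rx": 0,"ry": 0,"rz": 0,"tx": 0,"ty": -0.04,"tz": 0,"grip": 1},
  {"rx": 0,"ry": 0,"rz": 0,"tx": 0,"ty": 0,"tz": 0,"grip": 1},
  {"rx": 0,"ry": 0,"rz": 0,"tx": 0,"ty": 0,"tz": 0,"grip": 1},
  {"rx": 0,"ry": 0,"rz": 0,"tx": 0,"ty": 0,"tz": 0.1,"grip": 1},
  {"rx": 0,"ry": 0,"rz": 0,"tx": 0,"ty": 0,"tz": 0.1,"grip": 1},
  {"rx": 0,"ry": 0,"rz": 0,"tx": 0,"ty": 0,"tz": 0.1,"grip": 1},
  {"rx": 0,"ry": 0,"rz": 0,"tx": 0,"ty": 0,"tz": 0.05,"grip": 1},
  {"rx": 0,"ry": 0,"rz": 0,"tx": 0,"ty": 0,"tz": 0,"grip": 0.3},
  {"rx": 0,"ry": 0,"rz": 0,"tx": 0,"ty": 0,"tz": 0,"grip": 0.3},
  {"rx": 0,"ry": 0,"rz": 0,"tx": 0,"ty": 0,"tz": 0,"grip": 0.3},
])

```text
time: 6.45
tool_pos: [0.479, -0.1585, -0.0248]
tool_rot: [[1.0, -0.0, -0.0], [-0.0, -1.0, -0.0], [-0.0, 0.0, -1.0]]
ft_force: [-2.1, 0.6, 6.8]
grip_width: 0.725
grip_force: 52.8
```

Gripped with 53 N. I'll lift and carry it toward the stand, stopping short to look.

move_arm([
  {"rx": 0,"ry": 0,"rz": 0,"tx": 0,"ty": 0,"tz": -0.3,"grip": 0.3},
  {"rx": 0,"ry": 0,"rz": 0,"tx": 0,"ty": 0,"tz": -0.6,"grip": 0.3},
  {"rx": 0,"ry": 0,"rz": 0,"tx": 0,"ty": 0,"tz": -0.6,"grip": 0.3},
  {"rx": 0,"ry": 0,"rz": 0,"tx": 0,"ty": 0,"tz": -0.6,"grip": 0.3},
  {"rx": 0,"ry": 0,"rz": 0,"tx": 0,"ty": 0,"tz": -0.3,"grip": 0.3},
  {"rx": 0,"ry": 0,"rz": 0,"tx": 0.1,"ty": -0.5,"tz": 0,"grip": 0.3},
  {"rx": 0,"ry": 0,"rz": 0,"tx": 0.2,"ty": -0.6,"tz": 0,"grip": 0.3},
  {"rx": 0,"ry": 0,"rz": 0,"tx": 0.2,"ty": -0.6,"tz": 0,"grip": 0.3},
  {"rx": 0,"ry": 0,"rz": 0,"tx": 0.2,"ty": -0.6,"tz": 0,"grip": 0.3},
  {"rx": 0,"ry": 0,"rz": 0,"tx": 0.2,"ty": -0.6,"tz": 0,"grip": 0.3},
  {"rx": 0,"ry": 0,"rz": 0,"tx": 0.1,"ty": -0.5,"tz": 0,"grip": 0.3},
  {"rx": 0,"ry": 0,"rz": 0,"tx": 0,"ty": 0,"tz": 0,"grip": 0.3},
])

```text
time: 7.95
tool_pos: [0.5393, 0.0472, 0.1187]
tool_rot: [[1.0, 0.002, 0.0], [0.002, -1.0, 0.0], [0.0, -0.0, -1.0]]
ft_force: [0.2, 1.0, -1.1]
grip_width: 0.726
grip_force: 55.8
```

```bash
python3 - <<'E'
from w import *
im,d,P=go("w5")
print("foot",ring(P,(.586,.165),.009,.016,.06)); print("post",ring(P,(.586,.165),.047,.062,.03))
s=env.sense()
c=s["tool_pos"]; z0=c[2]+.024
print("held",ring(P,c,z0-.02,z0+.02,.045))
q=P[(np.hypot(P[...,0]-c[0],P[...,1]-c[1])<.045)&(abs(P[...,2]-z0)<.03)]; print(np.round(np.percentile(q[:,2],[5,25,50,75,95]),4))
E
```

```text
t 7.95 tcp [0.5393 0.0472 0.1187] yaw 0.13 tilt [0.0002 0.0003] grip 0.726 F [ 0.2  1.  -1.1]
view x [-0.25151776  0.6843881 ] y [-0.24556598  1.15405636]
foot (10645, array([0.5856, 0.165 ]), 0.0483, 'mean', array([0.5876, 0.163 , 0.0118]), 'box', array([0.5855, 0.1652, 0.0945, 0.0953]))
post (189, array([0.5852, 0.1648]), 0.0053, 'mean', array([0.5858, 0.1632, 0.0521]), 'box', array([0.5857, 0.1641, 0.0095, 0.0084]))
held (16087, array([0.5455, 0.0461]), 0.0445, 'mean', array([0.5436, 0.0461, 0.153 ]), 'box', array([0.5406, 0.0462, 0.0659, 0.0889]))
[0.1485 0.1527 0.1532 0.1538 0.167 ]
```

View pics/w5.png

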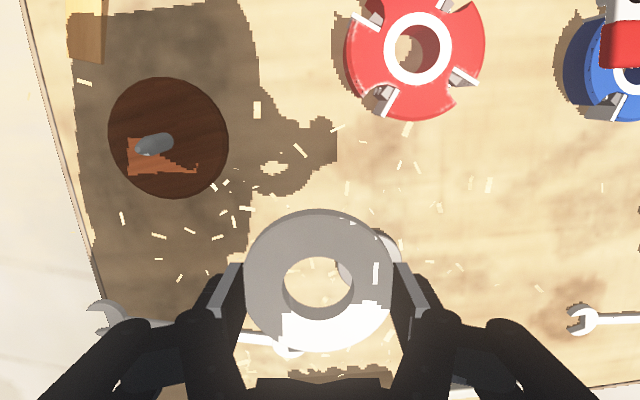

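The ring is held flat, its centre about 1 mm from the TCP. The post is at pixel (155,143), world (0.5857, 0.165). I'll move over it and lower.

move_arm([
  {"rx": 0,"ry": 0,"rz": 0,"tx": 0.15,"ty": -0.4,"tz": 0,"grip": 0.3},
  {"rx": 0,"ry": 0,"rz": 0,"tx": 0.25,"ty": -0.6,"tz": 0,"grip": 0.3},
  {"rx": 0,"ry": 0,"rz": 0,"tx": 0.2,"ty": -0.6,"tz": 0,"grip": 0.3},
  {"rx": 0,"ry": 0,"rz": 0,"tx": 0.15,"ty": -0.38,"tz": 0,"grip": 0.3},
  {"rx": 0,"ry": 0,"rz": 0,"tx": 0,"ty": 0,"tz": 0.3,"grip": 0.3},
  {"rx": 0,"ry": 0,"rz": 0,"tx": 0,"ty": 0,"tz": 0.5,"grip": 0.3},
  {"rx": 0,"ry": 0,"rz": 0,"tx": 0,"ty": 0,"tz": 0.3,"grip": 0.3},
  {"rx": 0,"ry": 0,"rz": 0,"tx": 0,"ty": 0,"tz": 0.2,"grip": 0.3},
  {"rx": 0,"ry": 0,"rz": 0,"tx": 0,"ty": 0,"tz": 0.2,"grip": 0.3},
  {"rx": 0,"ry": 0,"rz": 0,"tx": 0,"ty": 0,"tz": 0.2,"grip": 0.3},
])

```text
time: 9.25
tool_pos: [0.5845, 0.1643, 0.0164]
tool_rot: [[1.0, -0.0, 0.001], [-0.0, -1.0, 0.0], [0.001, -0.0, -1.0]]
ft_force: [0.0, -0.5, -2.6]
grip_width: 0.724
grip_force: 55.8
```

move_arm([
  {"rx": 0,"ry": 0,"rz": 0,"tx": 0,"ty": -0.02,"tz": 0.15,"grip": 0.3},
  {"rx": 0,"ry": 0,"rz": 0,"tx": 0,"ty": 0,"tz": 0.15,"grip": 0.3},
  {"rx": 0,"ry": 0,"rz": 0,"tx": 0,"ty": 0,"tz": 0.1,"grip": 0.3},
  {"rx": 0,"ry": 0,"rz": 0,"tx": 0,"ty": 0,"tz": 0.04,"grip": 0.3},
  {"rx": 0,"ry": 0,"rz": 0,"tx": 0,"ty": 0,"tz": 0,"grip": 0.3},
])

```text
time: 9.88
tool_pos: [0.5842, 0.1656, -0.0097]
tool_rot: [[1.0, -0.0, 0.0], [-0.0, -1.0, 0.0], [0.0, -0.0, -1.0]]
ft_force: [-0.7, -0.8, -1.5]
grip_width: 0.72
grip_force: 55.8
```

move_arm([
  {"rx": 0,"ry": 0,"rz": 0,"tx": 0,"ty": 0,"tz": 0.03,"grip": 0.3},
  {"rx": 0,"ry": 0,"rz": 0,"tx": 0,"ty": 0,"tz": 0,"grip": 1},
  {"rx": 0,"ry": 0,"rz": 0,"tx": 0,"ty": 0,"tz": 0,"grip": 1},
  {"rx": 0,"ry": 0,"rz": 0,"tx": 0,"ty": 0,"tz": 0,"grip": 1},
  {"rx": 0,"ry": 0,"rz": 0,"tx": 0,"ty": 0,"tz": -0.3,"grip": 1},
  {"rx": 0,"ry": 0,"rz": 0,"tx": 0,"ty": 0,"tz": -0.6,"grip": 1},
  {"rx": 0,"ry": 0,"rz": 0,"tx": 0,"ty": 0,"tz": -0.6,"grip": 1},
  {"rx": 0,"ry": 0,"rz": 0,"tx": 0,"ty": 0,"tz": -0.6,"grip": 1},
  {"rx": 0,"ry": 0,"rz": 0,"tx": -0.2,"ty": 0.4,"tz": 0,"grip": 1},
  {"rx": 0,"ry": 0,"rz": 0,"tx": -0.37,"ty": 0.6,"tz": 0,"grip": 1},
  {"rx": 0,"ry": 0,"rz": 0,"tx": -0.37,"ty": 0.6,"tz": 0,"grip": 1},
  {"rx": 0,"ry": 0,"rz": 0,"tx": -0.4,"ty": 0.6,"tz": 0,"grip": 1},
  {"rx": 0,"ry": 0,"rz": 0,"tx": -0.4,"ty": 0.5,"tz": 0,"grip": 1},
  {"rx": 0,"ry": 0,"rz": 0,"tx": 0,"ty": 0,"tz": 0,"grip": 1},
])

```text
time: 11.62
tool_pos: [0.4783, 0.0021, 0.1155]
tool_rot: [[1.0, -0.002, 0.0], [-0.002, -1.0, -0.0], [0.0, 0.0, -1.0]]
ft_force: [0.9, 0.3, -0.0]
grip_width: 0.999
grip_force: 0.0
```

```bash
python3 - <<'E'
from w import *
im,d,P=go("w6")
print("narrow",ring(P,(.4805,.002),.007,.018,.045))
print("wide on foot",ring(P,(.5857,.165),.018,.028,.045)); print("hi",ring(P,(.5857,.165),.028,.045,.045))
E
```

```text
t 11.625 tcp [0.4783 0.0021 0.1155] yaw -0.14 tilt [ 0.     -0.0002] grip 0.999 F [ 0.9  0.3 -0. ]
view x [-0.36907886  0.61940022] y [-0.28929865  1.08739864]
narrow (2743, array([0.4803, 0.0025]), 0.0284, 'mean', array([0.4816, 0.0022, 0.0117]), 'box', array([0.4805, 0.0022, 0.0561, 0.0553]))
wide on foot (5432, array([0.5853, 0.1641]), 0.034, 'mean', array([0.5857, 0.1611, 0.0219]), 'box', array([0.5855, 0.1639, 0.0655, 0.0663]))
hi (383, array([0.5845, 0.1632]), 0.0072, 'mean', array([0.5848, 0.1601, 0.0376]), 'box', array([0.5854, 0.1622, 0.0139, 0.0101]))
```

The wide ring is seated with its top at 22 mm, centred on the post. Now the narrow ring.

move_arm([
  {"rx": 0,"ry": 0,"rz": 0,"tx": 0.03,"ty": -0.02,"tz": 0.4,"grip": 1},
  {"rx": 0,"ry": 0,"rz": 0,"tx": 0,"ty": 0,"tz": 0.6,"grip": 1},
  {"rx": 0,"ry": 0,"rz": 0,"tx": 0,"ty": 0,"tz": 0.6,"grip": 1},
  {"rx": 0,"ry": 0,"rz": 0,"tx": 0,"ty": 0,"tz": 0.4,"grip": 1},
  {"rx": 0,"ry": 0,"rz": 0,"tx": 0,"ty": 0,"tz": 0.2,"grip": 1},
  {"rx": 0,"ry": 0,"rz": 0,"tx": 0,"ty": 0,"tz": 0.1,"grip": 1},
  {"rx": 0,"ry": 0,"rz": 0,"tx": 0,"ty": 0,"tz": 0,"grip": 0.1},
  {"rx": 0,"ry": 0,"rz": 0,"tx": 0,"ty": 0,"tz": 0,"grip": 0.1},
  {"rx": 0,"ry": 0,"rz": 0,"tx": 0,"ty": 0,"tz": 0,"grip": 0.1},
  {"rx": 0,"ry": 0,"rz": 0,"tx": 0,"ty": 0,"tz": 0,"grip": 0.1},
])

```text
time: 12.92
tool_pos: [0.4823, 0.0048, -0.0223]
tool_rot: [[1.0, -0.0, 0.002], [-0.0, -1.0, 0.0], [0.002, -0.0, -1.0]]
ft_force: [-1.5, 0.4, 8.4]
grip_width: 0.629
grip_force: 50.9
```

move_arm([
  {"rx": 0,"ry": 0,"rz": 0,"tx": 0,"ty": 0,"tz": -0.3,"grip": 0.1},
  {"rx": 0,"ry": 0,"rz": 0,"tx": 0,"ty": 0,"tz": -0.6,"grip": 0.1},
  {"rx": 0,"ry": 0,"rz": 0,"tx": 0,"ty": 0,"tz": -0.6,"grip": 0.1},
  {"rx": 0,"ry": 0,"rz": 0,"tx": 0,"ty": 0,"tz": -0.6,"grip": 0.1},
  {"rx": 0,"ry": 0,"rz": 0,"tx": 0,"ty": 0,"tz": -0.3,"grip": 0.1},
  {"rx": 0,"ry": 0,"rz": 0,"tx": 0.3,"ty": -0.3,"tz": 0,"grip": 0.1},
  {"rx": 0,"ry": 0,"rz": 0,"tx": 0.5,"ty": -0.4,"tz": 0,"grip": 0.1},
  {"rx": 0,"ry": 0,"rz": 0,"tx": 0.4,"ty": -0.3,"tz": 0,"grip": 0.1},
  {"rx": 0,"ry": 0,"rz": 0,"tx": 0,"ty": 0,"tz": 0,"grip": 0.1},
])

```text
time: 14.05
tool_pos: [0.5552, 0.0658, 0.1213]
tool_rot: [[1.0, 0.001, 0.002], [0.001, -1.0, 0.0], [0.002, -0.0, -1.0]]
ft_force: [-0.9, -0.3, -0.6]
grip_width: 0.621
grip_force: 53.3
```

```bash
python3 - <<'E'
from w import *
im,d,P=go("w7")
c=env.sense()["tool_pos"]; z0=c[2]+.034
q=P[(np.hypot(P[...,0]-c[0],P[...,1]-c[1])<.04)&(abs(P[...,2]-z0)<.012)&(abs(P[...,1]-c[1]+.001)<.03)]
zt=np.median(q[:,2]); print("top",zt,np.percentile(q[:,2],[10,90]),np.round(np.r_[q.min(0),q.max(0)],4))
g=q[abs(q[:,2]-zt)<.003]; print("ring box",g.min(0)/2+g.max(0)/2,np.ptp(g,0))
print("post",ring(P,(.5857,.165),.045,.062,.03))
E
```

```text
t 14.05 tcp [0.5552 0.0658 0.1213] yaw 0.06 tilt [0.0022 0.0004] grip 0.621 F [-0.9 -0.3 -0.6]
view x [-0.23940532  0.70390704] y [-0.22959053  1.17713908]
top 0.15514041051956626 [0.14982927 0.15620864] [0.5258 0.0341 0.1429 0.582  0.094  0.1669]
ring box [0.55393903 0.06411143 0.15513939] [0.05619288 0.05984277 0.00599075]
post (219, array([0.5858, 0.1645]), 0.0058, 'mean', array([0.5865, 0.1633, 0.051 ]), 'box', array([0.5858, 0.1642, 0.0108, 0.0101]))
```

move_arm([
  {"rx": 0,"ry": 0,"rz": 0,"tx": 0.13,"ty": -0.4,"tz": 0,"grip": 0.1},
  {"rx": 0,"ry": 0,"rz": 0,"tx": 0.2,"ty": -0.6,"tz": 0,"grip": 0.1},
  {"rx": 0,"ry": 0,"rz": 0,"tx": 0.15,"ty": -0.47,"tz": 0,"grip": 0.1},
  {"rx": 0,"ry": 0,"rz": 0,"tx": 0.05,"ty": -0.2,"tz": 0,"grip": 0.1},
  {"rx": 0,"ry": 0,"rz": 0,"tx": 0,"ty": 0,"tz": 0.3,"grip": 0.1},
  {"rx": 0,"ry": 0,"rz": 0,"tx": 0,"ty": 0,"tz": 0.5,"grip": 0.1},
  {"rx": 0,"ry": 0,"rz": 0,"tx": 0,"ty": 0,"tz": 0.3,"grip": 0.1},
  {"rx": 0,"ry": 0,"rz": 0,"tx": 0,"ty": 0,"tz": 0.25,"grip": 0.1},
  {"rx": 0,"ry": 0,"rz": 0,"tx": 0,"ty": 0,"tz": 0.25,"grip": 0.1},
  {"rx": 0,"ry": 0,"rz": 0,"tx": 0,"ty": 0,"tz": 0.2,"grip": 0.1},
  {"rx": 0,"ry": 0,"rz": 0,"tx": 0,"ty": 0,"tz": 0.15,"grip": 0.1},
  {"rx": 0,"ry": 0,"rz": 0,"tx": 0,"ty": 0,"tz": 0.03,"grip": 0.1},
  {"rx": 0,"ry": 0,"rz": 0,"tx": 0,"ty": 0,"tz": 0,"grip": 0.1},
])

```text
time: 15.72
tool_pos: [0.5855, 0.165, 0.0019]
tool_rot: [[1.0, -0.0, 0.0], [-0.0, -1.0, 0.0], [0.0, -0.0, -1.0]]
ft_force: [0.6, -0.7, -0.1]
grip_width: 0.624
grip_force: 53.3
```

move_arm([
  {"rx": 0,"ry": 0,"rz": 0,"tx": 0,"ty": 0,"tz": 0,"grip": 1},
  {"rx": 0,"ry": 0,"rz": 0,"tx": 0,"ty": 0,"tz": 0,"grip": 1},
  {"rx": 0,"ry": 0,"rz": 0,"tx": 0,"ty": 0,"tz": 0,"grip": 1},
  {"rx": 0,"ry": 0,"rz": 0,"tx": 0,"ty": 0,"tz": -0.3,"grip": 1},
  {"rx": 0,"ry": 0,"rz": 0,"tx": 0,"ty": 0,"tz": -0.6,"grip": 1},
  {"rx": 0,"ry": 0,"rz": 0,"tx": 0,"ty": 0,"tz": -0.6,"grip": 1},
  {"rx": 0,"ry": 0,"rz": 0,"tx": -0.4,"ty": 0,"tz": -0.5,"grip": 1},
  {"rx": 0,"ry": 0,"rz": 0,"tx": -0.6,"ty": 0,"tz": -0.5,"grip": 1},
  {"rx": 0,"ry": 0,"rz": 0,"tx": -0.6,"ty": 0,"tz": -0.5,"grip": 1},
  {"rx": 0,"ry": 0,"rz": 0,"tx": -0.7,"ty": 0,"tz": -0.3,"grip": 1},
  {"rx": 0,"ry": 0,"rz": 0,"tx": -0.7,"ty": 0,"tz": 0,"grip": 1},
  {"rx": 0,"ry": 0,"rz": 0,"tx": -0.5,"ty": 0,"tz": 0,"grip": 1},
  {"rx": 0,"ry": 0,"rz": 0,"tx": 0,"ty": 0,"tz": 0,"grip": 1},
])

```text
time: 17.35
tool_pos: [0.3737, 0.1648, 0.2008]
tool_rot: [[1.0, 0.001, 0.001], [0.001, -1.0, 0.0], [0.001, -0.0, -1.0]]
ft_force: [0.4, 0.1, 0.7]
grip_width: 1.004
grip_force: 0.0
```

```bash
python3 - <<'E'
from w import *
im,d,P=go("w8")
print("narrow on wide",ring(P,(.5857,.165),.03,.037,.045))
B=(abs(P[...,0]-.41)<.05)&(abs(P[...,1]-.16)<.14)&(P[...,2]>.0035)&(P[...,2]<.014)&(d>.25)
B=cv2.morphologyEx(B.astype(np.uint8),cv2.MORPH_OPEN,np.ones((3,3)))
n,lab,st,ce=cv2.connectedComponentsWithStats(B)
for i in range(1,n):
    if st[i,4]>150:
        q=P[lab==i]; r=cv2.minAreaRect(q[:,:2].astype(np.float32)); print(st[i],r,np.median(q[:,2]))
        c=np.array(r[0]); m=q[np.hypot(q[:,0]-c[0],q[:,1]-c[1])<.06]; mm=m.mean(0); e=np.linalg.svd(m[:,:2]-mm[:2],full_matrices=False)[2][0]
        print("shank mean",mm,"ang",np.degrees(np.arctan2(e[1],e[0]))%180)
E
```

```text
t 17.35 tcp [0.3737 0.1648 0.2008] yaw 0.05 tilt [0.0008 0.0005] grip 1.004 F [0.4 0.1 0.7]
view x [-0.59680907  0.68613888] y [-1.01701184  1.33498483]
narrow on wide None
[ 217  115  201   58 2856] ((0.4059191644191742, 0.16270631551742554), (0.2084180861711502, 0.03846587985754013), 83.44371032714844) 0.007116206656675894
shank mean [0.40505412 0.16311694 0.0066251 ] ang 82.49447323935667
```

View pics/w8.png

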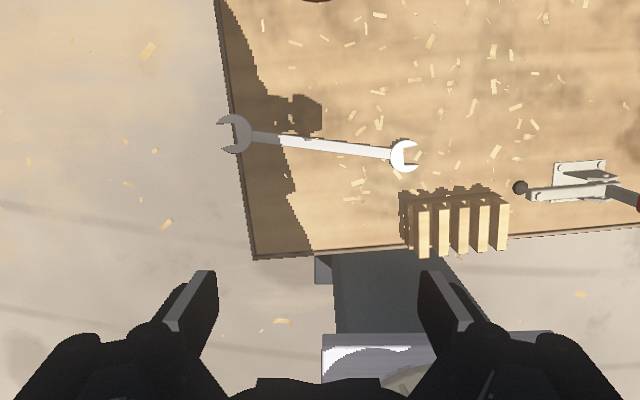

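The picture shows the long spanner from (235,135) to (405,155), centre (0.4055, 0.163) at 82.5°. The stand is out of view and I'll check it later with the top camera. Turning and descending on the spanner.

move_arm([
  {"rx": 0,"ry": 0,"rz": 0,"tx": 0.53,"ty": 0.03,"tz": 0,"grip": 0.5},
  {"rx": 0,"ry": 0,"rz": -0.9,"tx": 0,"ty": 0,"tz": 0,"grip": 0},
  {"rx": 0,"ry": 0,"rz": -0.9,"tx": 0,"ty": 0,"tz": 0,"grip": 0},
  {"rx": 0,"ry": 0,"rz": -0.9,"tx": 0,"ty": 0,"tz": 0,"grip": 0},
  {"rx": 0,"ry": 0,"rz": -0.9,"tx": 0,"ty": 0,"tz": 0,"grip": 0},
  {"rx": 0,"ry": 0,"rz": -0.9,"tx": 0,"ty": 0,"tz": 0.2,"grip": 0},
  {"rx": 0,"ry": 0,"rz": -0.9,"tx": 0,"ty": 0,"tz": 0.3,"grip": 0},
  {"rx": 0,"ry": 0,"rz": -0.9,"tx": 0,"ty": 0,"tz": 0.3,"grip": -0.1},
  {"rx": 0,"ry": 0,"rz": -0.9,"tx": 0,"ty": 0,"tz": 0.3,"grip": -0.1},
  {"rx": 0,"ry": 0,"rz": -0.9,"tx": 0,"ty": 0,"tz": 0.3,"grip": -0.1},
  {"rx": 0,"ry": 0,"rz": -0.15,"tx": 0,"ty": 0,"tz": 0.4,"grip": -0.1},
  {"rx": 0,"ry": 0,"rz": 0,"tx": 0,"ty": 0,"tz": 0.5,"grip": -0.1},
  {"rx": 0,"ry": 0,"rz": 0,"tx": 0,"ty": 0,"tz": 0.4,"grip": -0.1},
  {"rx": 0,"ry": 0,"rz": 0,"tx": 0,"ty": 0,"tz": 0.3,"grip": -0.1},
  {"rx": 0,"ry": 0,"rz": 0,"tx": 0,"ty": 0,"tz": 0,"grip": -0.1},
])

```text
time: 19.27
tool_pos: [0.4075, 0.1629, 0.0189]
tool_rot: [[0.131, 0.991, -0.002], [0.991, -0.131, -0.001], [-0.001, -0.001, -1.0]]
ft_force: [-0.7, -0.4, -0.0]
grip_width: 0.451
grip_force: 0.0
```

```bash
python3 - <<'E'
from w import *
im,d,P=go("w9")
T,D,Q=snap("top"); print("narrow on wide",ring(Q,(.5857,.165),.029,.039,.045))
for r in (.030,.045):
  q=Q[(np.hypot(Q[...,0]-.5857,Q[...,1]-.165)<r)]; print(np.round(np.percentile(q[:,2],[10,30,50,70,90]),3))
E
```

```text
t 19.275 tcp [0.4075 0.1629 0.0189] yaw 82.48 tilt [-0.0015 -0.0007] grip 0.451 F [-0.7 -0.4 -0. ]
view x [-0.42585401  0.68993967] y [0.02200603 0.50814559]
narrow on wide (409, array([0.5858, 0.1649]), 0.0284, 'mean', array([0.5852, 0.1637, 0.0339]), 'box', array([0.5852, 0.1646, 0.055 , 0.0551]))
[0.014 0.03  0.033 0.035 0.037]
[0.01  0.012 0.016 0.031 0.035]
```

View pics/w9.png

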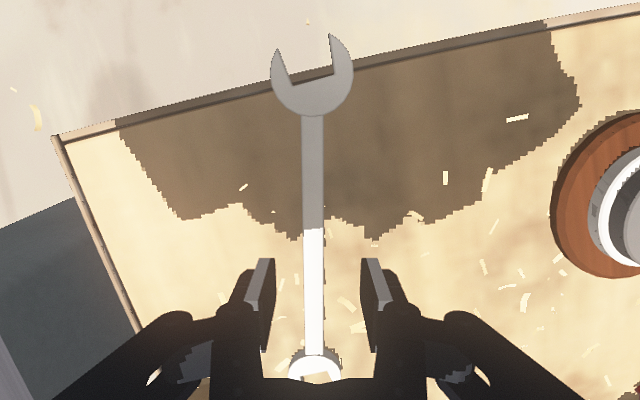

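The rings are stacked: the narrow ring's top is at 34 mm, centred. The spanner shank at columns 302–325 runs straight between the pads. I'll lower and grip.

move_arm([
  {"rx": 0,"ry": 0,"rz": 0,"tx": 0,"ty": 0,"tz": 0.25,"grip": -0.1},
  {"rx": 0,"ry": 0,"rz": 0,"tx": 0,"ty": 0,"tz": 0.2,"grip": -0.1},
  {"rx": 0,"ry": 0,"rz": 0,"tx": 0,"ty": 0,"tz": 0.12,"grip": -0.1},
  {"rx": 0,"ry": 0,"rz": 0,"tx": 0,"ty": 0,"tz": 0,"grip": -1},
  {"rx": 0,"ry": 0,"rz": 0,"tx": 0,"ty": 0,"tz": 0,"grip": -1},
  {"rx": 0,"ry": 0,"rz": 0,"tx": 0,"ty": 0,"tz": 0,"grip": -1},
  {"rx": 0,"ry": 0,"rz": 0,"tx": 0,"ty": 0,"tz": 0,"grip": -1},
  {"rx": 0,"ry": 0,"rz": 0,"tx": 0,"ty": 0,"tz": 0,"grip": -1},
  {"rx": 0,"ry": 0,"rz": 0,"tx": 0,"ty": 0,"tz": 0,"grip": -1},
], grip_force=80)

```text
time: 20.5
tool_pos: [0.4072, 0.1632, -0.0144]
tool_rot: [[0.131, 0.991, 0.0], [0.991, -0.131, 0.0], [0.0, 0.0, -1.0]]
ft_force: [0.2, -0.6, -0.0]
grip_width: 0.071
grip_force: 78.6
```

The grip holds. Lifting; meanwhile I'll work out the rack pose from the stored wrist cloud.

move_arm([
  {"rx": 0,"ry": 0,"rz": 0,"tx": 0,"ty": 0,"tz": -0.25,"grip": -1},
  {"rx": 0,"ry": 0,"rz": 0,"tx": 0,"ty": 0,"tz": -0.5,"grip": -1},
  {"rx": 0,"ry": 0,"rz": 0,"tx": 0,"ty": 0,"tz": -0.6,"grip": -1},
  {"rx": 0,"ry": 0,"rz": 0,"tx": 0,"ty": 0,"tz": -0.6,"grip": -1},
  {"rx": 0,"ry": 0,"rz": 0,"tx": 0,"ty": 0,"tz": -0.6,"grip": -1},
  {"rx": 0,"ry": 0,"rz": 0,"tx": 0,"ty": 0,"tz": -0.4,"grip": -1},
  {"rx": 0,"ry": 0,"rz": 0,"tx": 0,"ty": 0,"tz": 0,"grip": -1},
])

```text
time: 21.38
tool_pos: [0.4083, 0.1636, 0.1648]
tool_rot: [[0.131, 0.991, 0.004], [0.991, -0.131, 0.002], [0.002, 0.004, -1.0]]
ft_force: [-0.0, -0.2, -2.4]
grip_width: 0.071
grip_force: 78.6
```

```bash
cat > rack.py <<'E'
from w import *
from scipy.optimize import minimize
from scipy.spatial import cKDTree
def fit(P):
    bd=(abs(P[...,0]-.55)<.12)&(abs(P[...,1]+.313)<.12)
    hi=P[bd&(P[...,2]>.03)&(P[...,2]<.065)][:,:2]   # cheeks
    lo=P[bd&(P[...,2]>.0095)&(P[...,2]<.0145)][:,:2]
    ang=np.arctan2(16,66) # cheek slope
    def cost(p):
        cx,cy,a=p; c,s=np.cos(a),np.sin(a)
        R=np.array([[c,s],[-s,c]])
        q=(hi-[cx,cy])@R.T; yc=51-16*(q[:,0]*1e3+33)/66
        e=np.maximum(0,abs(abs(q[:,1]*1e3)-yc)*np.cos(ang)-4)
        b=(lo-[cx,cy])@R.T*1e3; eb=np.maximum(0,abs(b[:,0])-62)+np.maximum(0,abs(b[:,1])-64)
        # extent of cheeks in x symmetric
        return np.minimum(e,8).mean()*3+np.minimum(eb,5).mean()*3+abs(np.percentile(q[:,0],1)+np.percentile(q[:,0],99))*1e3*.1+(abs(np.percentile(b[:,1],1)+np.percentile(b[:,1],99)))*.1
    best=min((minimize(cost,[.55,-.313,np.radians(a0)],method="Nelder-Mead",options=dict(xatol=1e-5,fatol=1e-5,maxiter=2000,initial_simplex=[[.55,-.313,np.radians(a0)],[.56,-.313,np.radians(a0)],[.55,-.303,np.radians(a0)],[.55,-.313,np.radians(a0+4)]])) for a0 in (85,90,95,100)),key=lambda r:r.fun)
    print("rack",np.round(best.x[:2],4),"yaw",round(np.degrees(best.x[2]),2),"cost",round(best.fun,3),len(hi),len(lo))
    cx,cy,a=best.x; R=np.array([[np.cos(a),-np.sin(a)],[np.sin(a),np.cos(a)]])
    for n,x in (("long",-.033),("short",.033)): print(n,"centre",np.round(R@[x,0]+[cx,cy],4))
    return best.x
if __name__=="__main__":
    for t in ("w2","top","w1"):
        P=np.load(t+".npz")["P"]
        if t!="w1": fit(P)
    P=np.load("w2.npz")["P"]; 
    for u,v in ((430,108),(516,103)): print("pin",np.round(P[v-2:v+3,u-2:u+3].mean((0,1)),4))
    im,d,P=go("w10")
    c=env.sense()["tool_pos"]
    m=(abs(P[...,2]-c[2]-.022)<.012)&(np.hypot(P[...,0]-c[0],P[...,1]-c[1])<.13)
    q=P[m]; e=np.array([.131,.991]); l=(q[:,:2]-c[:2])@e; w=(q[:,:2]-c[:2])@[-e[1],e[0]]
    for a in range(-40,120,15):
        k=(l>a/1e3)&(l<a/1e3+.015)&(abs(w)<.03); 
        if k.sum()>10: print(a,k.sum(),"w",np.round(np.percentile(w[k],[5,50,95]),4),"z",np.round(np.median(q[k,2]),4))
E
python3 rack.py
```

```text
rack [ 0.5492 -0.3081] yaw 94.73 cost 12.816 3201 12851
long centre [ 0.5519 -0.341 ]
short centre [ 0.5465 -0.2752]
rack [ 0.5498 -0.3065] yaw 95.34 cost 13.941 664 2532
long centre [ 0.5529 -0.3394]
short centre [ 0.5467 -0.2736]
pin [ 0.5473 -0.2658  0.0271]
pin [ 0.5533 -0.359   0.0126]
t 21.375 tcp [0.4083 0.1636 0.1648] yaw 82.49 tilt [0.0041 0.0017] grip 0.071 F [-0.  -0.2 -2.4]
view x [-0.53961246  0.92540994] y [-0.09849119  0.55044747]
-40 378 w [-0.0037 -0.0008  0.0026] z 0.186
-25 369 w [-0.0035 -0.0004  0.0023] z 0.186
-10 414 w [-0.0035 -0.0008  0.0023] z 0.1862
5 1175 w [-0.0126 -0.0004  0.0115] z 0.1864
20 865 w [-0.0057 -0.0005  0.0046] z 0.1859
35 944 w [-0.0056 -0.0005  0.0045] z 0.1859
50 1066 w [-0.0058 -0.0006  0.0046] z 0.1859
65 2411 w [-0.0145 -0.0006  0.013 ] z 0.1869
80 2525 w [-0.0188 -0.006   0.0173] z 0.187
95 575 w [-0.0167 -0.0118  0.0156] z 0.1868
```

View pics/w10.png

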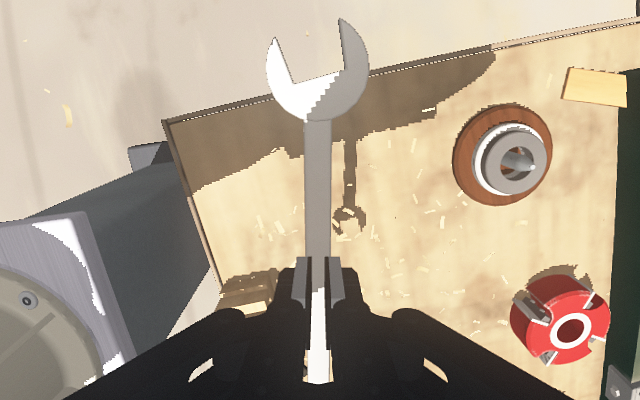

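The held spanner is level and centred, its head at (318,75) and shank top 21 mm above the TCP. I'll refine the rack pose using the pins and notch floors.

```bash
python3 - <<'E'
from w import *
z=np.load("w2.npz"); im=z["im"]; P=z["P"]
# pose of w2: tool (0.479,-0.1563,0.2112), yaw .16
T=np.eye(4); a=np.radians(.16); T[:3,:3]=[[np.cos(a),np.sin(a),.0006],[np.sin(a),-np.cos(a),0],[.0006,0,-1]]; T[:3,3]=[.479,-.1563,.2112]
c=calibration("wrist"); K=np.array(c["mtx"]); W=T@np.array(c["hand_eye"])
def ray(W,K,k1,u,v,h):
    q=cv2.undistortPoints(np.array([[[u,v]]],float),K,np.array([k1,0,0,0,0.]))[0,0]; r=W[:3,:3]@[q[0],q[1],1]; return W[:3,3]+r*(h-W[2,3])/r[2]
def pins(im,box,W,K,k1,tag):
    x0,y0,x1,y1=box; h=cv2.cvtColor(im[y0:y1,x0:x1],cv2.COLOR_RGB2HSV)
    m=((h[...,0]>21)&(h[...,0]<38)&(h[...,1]>120)&(h[...,2]>150)).astype(np.uint8)
    n,l,st,ce=cv2.connectedComponentsWithStats(m)
    for i in range(1,n):
        if st[i,4]>=3: print(tag,st[i,4],ce[i]+[x0,y0],np.round(ray(W,K,k1,ce[i][0]+x0,ce[i][1]+y0,.012),4))
pins(im,(410,40,540,170),W,K,c["k1"],"w2")
t=np.load("top.npz"); K2,k2,W2=cam("top"); pins(t["im"],(390,160,470,230),W2,K2,k2,"top")
B=(abs(P[...,0]-.55)<.085)&(abs(P[...,1]+.312)<.08)
for nm,Q in (("w2",P),("top",t["P"])):
    B=(abs(Q[...,0]-.55)<.085)&(abs(Q[...,1]+.312)<.08)&(Q[...,2]>.033)&(Q[...,2]<.041)
    n,l,st,ce=cv2.connectedComponentsWithStats(B.astype(np.uint8))
    for i in range(1,n):
        if st[i,4]>6: print(nm,"floor",st[i,4],np.round(Q[l==i].mean(0),4))
    B=(abs(Q[...,0]-.55)<.09)&(abs(Q[...,1]+.312)<.09)&(Q[...,2]>.053)&(Q[...,2]<.066)
    n,l,st,ce=cv2.connectedComponentsWithStats(B.astype(np.uint8))
    for i in range(1,n):
        if st[i,4]>6: print(nm,"tooth",st[i,4],np.round(Q[l==i].mean(0),4))
E
```

```text
w2 3 [514. 100.] [ 0.5552 -0.356   0.012 ]
w2 5 [517.  106.4] [ 0.5489 -0.3601  0.012 ]
w2 floor 191 [ 0.6063 -0.3489  0.037 ]
w2 floor 226 [ 0.5841 -0.2826  0.0369]
w2 floor 27 [ 0.5737 -0.2524  0.0369]
w2 floor 26 [ 0.5176 -0.2562  0.0365]
w2 floor 180 [ 0.512  -0.2878  0.0368]
w2 floor 163 [ 0.5005 -0.3568  0.0369]
w2 tooth 169 [ 0.6098 -0.3601  0.0578]
w2 tooth 474 [ 0.5928 -0.3085  0.0591]
w2 tooth 162 [ 0.576  -0.2576  0.0582]
w2 tooth 143 [ 0.5166 -0.2618  0.058 ]
w2 tooth 398 [ 0.5071 -0.3147  0.059 ]
w2 tooth 140 [ 0.4982 -0.3689  0.0576]
top floor 42 [ 0.6069 -0.3446  0.0372]
top floor 46 [ 0.5849 -0.2803  0.0369]
top floor 51 [ 0.5133 -0.2842  0.0368]
top floor 49 [ 0.5017 -0.3509  0.0369]
top tooth 28 [ 0.6117 -0.3596  0.0581]
top tooth 83 [ 0.5945 -0.309   0.0592]
top tooth 28 [ 0.5775 -0.2576  0.0584]
top tooth 27 [ 0.5173 -0.2627  0.0581]
top tooth 82 [ 0.5082 -0.3152  0.059 ]
top tooth 30 [ 0.4989 -0.3683  0.0582]
```

Six tooth clusters put the rack origin at (0.5503, -0.312) with its y axis 4.15° from world x. The long notch centre is (0.5527, -0.345) and the short one (0.548, -0.279). Turning and carrying over.

move_arm([
  {"rx": 0,"ry": 0,"rz": 0.98,"tx": 0,"ty": 0,"tz": 0,"grip": -1},
  {"rx": 0,"ry": 0,"rz": 0.98,"tx": 0,"ty": 0,"tz": 0,"grip": -1},
  {"rx": 0,"ry": 0,"rz": 0.98,"tx": 0,"ty": 0,"tz": 0,"grip": -1},
  {"rx": 0,"ry": 0,"rz": 0.98,"tx": 0,"ty": 0,"tz": 0,"grip": -1},
  {"rx": 0,"ry": 0,"rz": 0.98,"tx": 0,"ty": 0,"tz": 0,"grip": -1},
  {"rx": 0,"ry": 0,"rz": 0.98,"tx": 0,"ty": 0,"tz": 0,"grip": -1},
  {"rx": 0,"ry": 0,"rz": 0.98,"tx": 0,"ty": 0,"tz": 0,"grip": -1},
  {"rx": 0,"ry": 0,"rz": 0.97,"tx": 0,"ty": 0,"tz": 0,"grip": -1},
  {"rx": 0,"ry": 0,"rz": 0,"tx": 0.1,"ty": 0.4,"tz": 0,"grip": -1},
  {"rx": 0,"ry": 0,"rz": 0,"tx": 0.12,"ty": 0.55,"tz": 0,"grip": -1},
  {"rx": 0,"ry": 0,"rz": 0,"tx": 0.12,"ty": 0.55,"tz": 0,"grip": -1},
  {"rx": 0,"ry": 0,"rz": 0,"tx": 0.12,"ty": 0.55,"tz": 0,"grip": -1},
  {"rx": 0,"ry": 0,"rz": 0,"tx": 0.12,"ty": 0.55,"tz": 0,"grip": -1},
  {"rx": 0,"ry": 0,"rz": 0,"tx": 0.12,"ty": 0.55,"tz": 0,"grip": -1},
  {"rx": 0,"ry": 0,"rz": 0,"tx": 0.12,"ty": 0.55,"tz": 0,"grip": -1},
  {"rx": 0,"ry": 0,"rz": 0,"tx": 0.12,"ty": 0.55,"tz": 0,"grip": -1},
  {"rx": 0,"ry": 0,"rz": 0,"tx": 0.12,"ty": 0.55,"tz": 0,"grip": -1},
  {"rx": 0,"ry": 0,"rz": 0,"tx": 0.12,"ty": 0.55,"tz": 0,"grip": -1},
  {"rx": 0,"ry": 0,"rz": 0,"tx": 0.12,"ty": 0.55,"tz": 0,"grip": -1},
  {"rx": 0,"ry": 0,"rz": 0,"tx": 0,"ty": 0,"tz": 0,"grip": -1},
])

```text
time: 23.92
tool_pos: [0.5105, -0.1857, 0.161]
tool_rot: [[0.997, 0.071, -0.002], [0.071, -0.997, 0.0], [-0.002, -0.0, -1.0]]
ft_force: [-0.9, 1.2, -0.9]
grip_width: 0.064
grip_force: 78.6
```

```bash
cat > held.py <<'E'
from w import *
import sys
im,d,P=go(sys.argv[1]); tx,ty=map(float,sys.argv[2:4])
s=env.sense(); c=np.array(s["tool_pos"]); R=np.array(s["tool_rot"]).reshape(3,3)
q=(P.reshape(-1,3)-c)@R
q=q[(abs(q[:,2]+.021)<.012)&(abs(q[:,0])<.13)&(d.ravel()>0)]
for a in range(-45,120,15):
    k=(q[:,0]>a/1e3)&(q[:,0]<a/1e3+.015)&(abs(q[:,1])<.03)
    if k.sum()>10: print(a,k.sum(),"ty",np.round(np.percentile(q[k,1],[5,50,95]),4),"tz",np.round(np.median(q[k,2]),4))
print("head end",q[abs(q[:,1])<.025][:,0].max())
dl=R.T@(np.array([tx,ty,c[2]])-c); print("to target units",np.round(dl/.06,3))
Q=P; B=(abs(Q[...,0]-.55)<.09)&(abs(Q[...,1]+.312)<.09)&(Q[...,2]>.053)&(Q[...,2]<.066)
n,l,st,ce=cv2.connectedComponentsWithStats(B.astype(np.uint8))
for i in range(1,n):
    if st[i,4]>15: print("tooth",st[i,4],np.round(Q[l==i].mean(0),4))
E
python3 held.py w11 .5527 -.3449
```

```text
t 23.925 tcp [ 0.5105 -0.1857  0.161 ] yaw 4.07 tilt [-0.0017  0.0003] grip 0.064 F [-0.9  1.2 -0.9]
view x [-0.48893937  0.66615053] y [-1.19628365  0.1516192 ]
-45 435 ty [-0.0021  0.0019  0.0059] tz -0.0213
-30 374 ty [-0.0009  0.0024  0.0053] tz -0.0213
-15 389 ty [-0.0007  0.002   0.0051] tz -0.0214
0 1042 ty [-0.0103  0.0025  0.0152] tz -0.0223
15 830 ty [-0.0027  0.0021  0.0074] tz -0.0211
30 922 ty [-0.0029  0.0026  0.0076] tz -0.021
45 1010 ty [-0.0027  0.0026  0.0075] tz -0.0211
60 1409 ty [-0.0063  0.0026  0.0113] tz -0.0215
75 3218 ty [-0.0142  0.0042  0.0197] tz -0.0221
90 1287 ty [-0.015   0.0138  0.0204] tz -0.0219
105 26 ty [0.0108 0.0112 0.013 ] tz -0.0214
head end 0.10631969885593529
to target units [ 0.521  2.718 -0.005]
tooth 224 [ 0.6103 -0.3603  0.0577]
tooth 643 [ 0.5932 -0.3087  0.059 ]
tooth 220 [ 0.5761 -0.2576  0.0582]
tooth 192 [ 0.5166 -0.2625  0.058 ]
tooth 546 [ 0.5076 -0.3149  0.0587]
tooth 179 [ 0.4988 -0.3689  0.0574]
```

move_arm([
  {"rx": 0,"ry": 0,"rz": 0,"tx": 0.07,"ty": 0.35,"tz": 0,"grip": -1},
  {"rx": 0,"ry": 0,"rz": 0,"tx": 0.1,"ty": 0.5,"tz": 0,"grip": -1},
  {"rx": 0,"ry": 0,"rz": 0,"tx": 0.1,"ty": 0.55,"tz": 0,"grip": -1},
  {"rx": 0,"ry": 0,"rz": 0,"tx": 0.1,"ty": 0.55,"tz": 0,"grip": -1},
  {"rx": 0,"ry": 0,"rz": 0,"tx": 0.1,"ty": 0.45,"tz": 0,"grip": -1},
  {"rx": 0,"ry": 0,"rz": 0,"tx": 0.05,"ty": 0.28,"tz": 0,"grip": -1},
  {"rx": 0,"ry": 0,"rz": 0,"tx": 0,"ty": 0,"tz": 0.3,"grip": -1},
  {"rx": 0,"ry": 0,"rz": 0,"tx": 0,"ty": 0,"tz": 0.5,"grip": -1},
  {"rx": 0,"ry": 0,"rz": 0,"tx": 0,"ty": 0,"tz": 0.5,"grip": -1},
  {"rx": 0,"ry": 0,"rz": 0,"tx": 0,"ty": 0,"tz": 0.2,"grip": -1},
  {"rx": 0,"ry": 0,"rz": 0,"tx": 0,"ty": 0,"tz": 0,"grip": -1},
])

```text
time: 25.35
tool_pos: [0.5529, -0.3412, 0.0714]
tool_rot: [[0.997, 0.074, -0.002], [0.074, -0.997, 0.001], [-0.002, -0.001, -1.0]]
ft_force: [0.1, 0.3, 0.3]
grip_width: 0.07
grip_force: 78.7
```

```bash
python3 held.py w12 .5527 -.3449
```

```text
t 25.35 tcp [ 0.5529 -0.3412  0.0714] yaw 4.22 tilt [-0.002   0.0013] grip 0.07 F [0.1 0.3 0.3]
view x [0.40795454 0.68701628] y [-0.57272195 -0.10882111]
-45 409 ty [-0.0035  0.      0.0039] tz -0.0203
-30 371 ty [-0.0028  0.0005  0.0034] tz -0.0202
-15 392 ty [-0.0026  0.0005  0.0033] tz -0.0202
0 1159 ty [-0.0126  0.0006  0.0133] tz -0.022
15 834 ty [-0.0047  0.0004  0.0054] tz -0.0198
30 923 ty [-0.0048  0.0002  0.0053] tz -0.0197
45 1016 ty [-0.0047  0.0003  0.0056] tz -0.0197
60 1564 ty [-0.0098  0.0003  0.0105] tz -0.0203
75 3126 ty [-0.0166  0.0023  0.0178] tz -0.0206
90 1163 ty [-0.0169  0.0116  0.0181] tz -0.0205
head end 0.10525168321227067
to target units [-0.021  0.05  -0.   ]
tooth 485 [ 0.6114 -0.3621  0.0581]
tooth 1331 [ 0.5946 -0.3119  0.0591]
tooth 428 [ 0.5776 -0.261   0.0581]
tooth 398 [ 0.5174 -0.2649  0.0575]
tooth 475 [ 0.5111 -0.3065  0.0581]
```

View pics/w12.png

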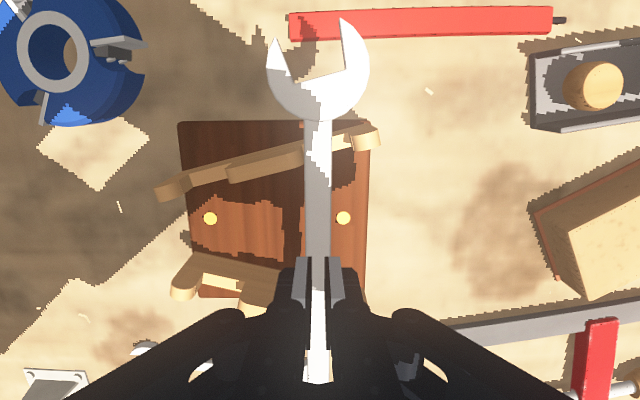

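The far-cheek notch floor spans roughly columns 305–352, while the spanner is centred at column 318. The teeth measured from here also call for about 6.5 mm more along tool y. I'll correct that and lower into the notches.

move_arm([
  {"rx": 0,"ry": 0,"rz": 0,"tx": 0.02,"ty": 0.11,"tz": 0,"grip": -1},
  {"rx": 0,"ry": 0,"rz": 0,"tx": 0,"ty": 0,"tz": 0.15,"grip": -1},
  {"rx": 0,"ry": 0,"rz": 0,"tx": 0,"ty": 0,"tz": 0.15,"grip": -1},
  {"rx": 0,"ry": 0,"rz": 0,"tx": 0,"ty": 0,"tz": 0,"grip": -1},
])

```text
time: 25.9
tool_pos: [0.5545, -0.3483, 0.0533]
tool_rot: [[0.997, 0.073, -0.002], [0.073, -0.997, 0.001], [-0.002, -0.001, -1.0]]
ft_force: [0.1, 0.4, -1.2]
grip_width: 0.063
grip_force: 78.7
```

```bash
python3 held.py w13 .5527 -.3449; python3 -c "
import cv2;a=cv2.imread('pics/w13.png')[80:330,140:460];cv2.imwrite('pics/w13c.png',cv2.resize(a,(640,500)))"
```

```text
t 25.9 tcp [ 0.5545 -0.3483  0.0533] yaw 4.18 tilt [-0.0017  0.0011] grip 0.063 F [ 0.1  0.4 -1.2]
view x [0.42484541 0.68384858] y [-0.56210522 -0.13234679]
-45 426 ty [-0.003   0.0007  0.0044] tz -0.0208
-30 375 ty [-0.0023  0.0006  0.0039] tz -0.0208
-15 390 ty [-0.0021  0.0008  0.0037] tz -0.0208
0 1098 ty [-0.012   0.0011  0.0138] tz -0.0219
15 833 ty [-0.0042  0.0011  0.0059] tz -0.0204
30 921 ty [-0.0044  0.0007  0.0058] tz -0.0205
45 1016 ty [-0.0042  0.0008  0.0061] tz -0.0204
60 1513 ty [-0.0089  0.0008  0.0106] tz -0.0209
75 3159 ty [-0.016   0.0028  0.0182] tz -0.0213
90 1209 ty [-0.0164  0.0122  0.0186] tz -0.0212
head end 0.10579250215254861
to target units [-0.032 -0.062  0.   ]
tooth 590 [ 0.6114 -0.3622  0.0582]
tooth 1631 [ 0.5948 -0.3122  0.0591]
tooth 530 [ 0.5777 -0.2611  0.058 ]
tooth 491 [ 0.5176 -0.2651  0.0574]
```

View pics/w13c.png

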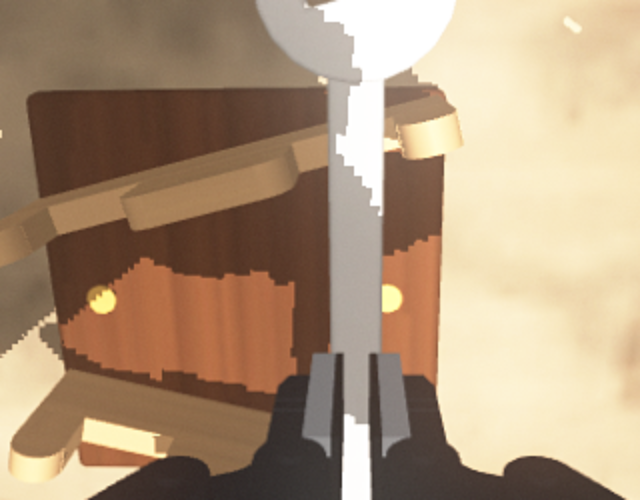

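The spanner is about 2 mm too far toward tool +y, with the notch centre at crop column ~347 against the spanner at 357. I'll nudge it back, lower, check the force, and release.

move_arm([
  {"rx": 0,"ry": 0,"rz": 0,"tx": 0,"ty": -0.035,"tz": 0,"grip": -1},
  {"rx": 0,"ry": 0,"rz": 0,"tx": 0,"ty": 0,"tz": 0.12,"grip": -1},
  {"rx": 0,"ry": 0,"rz": 0,"tx": 0,"ty": 0,"tz": 0.12,"grip": -1},
  {"rx": 0,"ry": 0,"rz": 0,"tx": 0,"ty": 0,"tz": 0.12,"grip": -1},
  {"rx": 0,"ry": 0,"rz": 0,"tx": 0,"ty": 0,"tz": 0.08,"grip": -1},
  {"rx": 0,"ry": 0,"rz": 0,"tx": 0,"ty": 0,"tz": 0.04,"grip": -1},
  {"rx": 0,"ry": 0,"rz": 0,"tx": 0,"ty": 0,"tz": 0,"grip": -1},
])

```text
time: 26.82
tool_pos: [0.5552, -0.3467, 0.0255]
tool_rot: [[0.997, 0.073, -0.0], [0.073, -0.997, 0.0], [-0.0, -0.0, -1.0]]
ft_force: [0.2, -0.6, -0.3]
grip_width: 0.069
grip_force: 78.7
```

move_arm([
  {"rx": 0,"ry": 0,"rz": 0,"tx": 0,"ty": 0,"tz": 0.035,"grip": -1},
  {"rx": 0,"ry": 0,"rz": 0,"tx": 0,"ty": 0,"tz": 0,"grip": -0.1},
  {"rx": 0,"ry": 0,"rz": 0,"tx": 0,"ty": 0,"tz": 0,"grip": -0.1},
  {"rx": 0,"ry": 0,"rz": 0,"tx": 0,"ty": 0,"tz": 0,"grip": -0.1},
  {"rx": 0,"ry": 0,"rz": 0,"tx": 0,"ty": 0,"tz": -0.2,"grip": -0.1},
  {"rx": 0,"ry": 0,"rz": 0,"tx": 0,"ty": 0,"tz": -0.5,"grip": -0.1},
  {"rx": 0,"ry": 0,"rz": 0,"tx": 0,"ty": 0,"tz": -0.6,"grip": -0.1},
  {"rx": 0,"ry": 0,"rz": 0,"tx": 0,"ty": 0,"tz": -0.6,"grip": -0.1},
  {"rx": 0,"ry": 0,"rz": 0,"tx": -0.3,"ty": -0.13,"tz": -0.6,"grip": -0.1},
  {"rx": 0,"ry": 0,"rz": 0,"tx": -0.6,"ty": -0.3,"tz": -0.4,"grip": -0.1},
  {"rx": 0,"ry": 0,"rz": 0,"tx": -0.6,"ty": -0.3,"tz": 0,"grip": -0.1},
  {"rx": 0,"ry": 0,"rz": 0,"tx": -0.6,"ty": -0.3,"tz": 0,"grip": -0.1},
  {"rx": 0,"ry": 0,"rz": 0,"tx": -0.6,"ty": -0.3,"tz": 0,"grip": -0.1},
  {"rx": 0,"ry": 0,"rz": 0,"tx": 0,"ty": 0,"tz": 0,"grip": -0.1},
])

```text
time: 28.58
tool_pos: [0.3857, -0.2779, 0.1984]
tool_rot: [[0.997, 0.073, -0.0], [0.073, -0.997, 0.0], [-0.0, -0.0, -1.0]]
ft_force: [-0.2, -0.1, -0.5]
grip_width: 0.448
grip_force: 0.0
```

```bash
cat > fin.py <<'E'
from w import *
import sys
im,d,P=go(sys.argv[1])
print(recognise("spanner_short","wrist")[:1],recognise("spanner_long","wrist")[:1])
def comp(B,mn=150):
    n,lab,st,ce=cv2.connectedComponentsWithStats(cv2.morphologyEx(B.astype(np.uint8),cv2.MORPH_OPEN,np.ones((2,2))))
    for i in range(1,n):
        if st[i,4]>mn:
            q=P[lab==i]; r=cv2.minAreaRect(q[:,:2].astype(np.float32)); print(st[i],np.round(r[0],4),np.round(r[1],4),round(r[2],1),"z",round(np.median(q[:,2]),4))
            c=np.array(r[0]); m=q[np.hypot(q[:,0]-c[0],q[:,1]-c[1])<.045]; e=np.linalg.svd(m[:,:2]-m.mean(0)[:2],full_matrices=False)[2][0]
            print("  shank",np.round(m.mean(0),4),"ang",round(np.degrees(np.arctan2(e[1],e[0]))%180,2))
comp((abs(P[...,0]-.415)<.03)&(abs(P[...,1]+.28)<.11)&(P[...,2]>.0035)&(P[...,2]<.014)&(d>.25))
sat=im.max(2).astype(int)-im.min(2)
print("long in rack"); comp((abs(P[...,0]-.553)<.13)&(abs(P[...,1]+.345)<.04)&(P[...,2]>.033)&(P[...,2]<.05)&(sat<45),60)
B=(abs(P[...,0]-.55)<.09)&(abs(P[...,1]+.312)<.09)&(P[...,2]>.053)&(P[...,2]<.066)
n,l,st,ce=cv2.connectedComponentsWithStats(B.astype(np.uint8))
for i in range(1,n):
    if st[i,4]>15: print("tooth",st[i,4],np.round(P[l==i].mean(0),4))
E
python3 fin.py w14
```

```text
t 28.575 tcp [ 0.3857 -0.2779  0.1984] yaw 4.16 tilt [-0.0003  0.0001] grip 0.448 F [-0.2 -0.1 -0.5]
view x [-0.56078724  0.54857972] y [-1.53675144  0.6456557 ]
[{'rect': [0.5012, 0.3713, 0.2441, 0.1035], 'conf': 0.6}] [{'rect': [0.6408, 0.1461, 0.0575, 0.2923], 'conf': 0.71}]
[ 241  128  159   41 1827] [ 0.4299 -0.2801] [0.0669 0.1662] 0.1 z 0.007
  shank [ 0.4132 -0.2798  0.0112] ang 88.92
long in rack
[ 392    0   39  120 1892] [ 0.491  -0.3226] [0.103  0.1092] 15.6 z 0.043
  shank [ 0.4894 -0.3508  0.0425] ang 176.97
tooth 214 [ 0.5157 -0.2642  0.0581]
tooth 569 [ 0.5066 -0.3172  0.0589]
tooth 185 [ 0.4978 -0.3703  0.058 ]
```

View pics/w14.png

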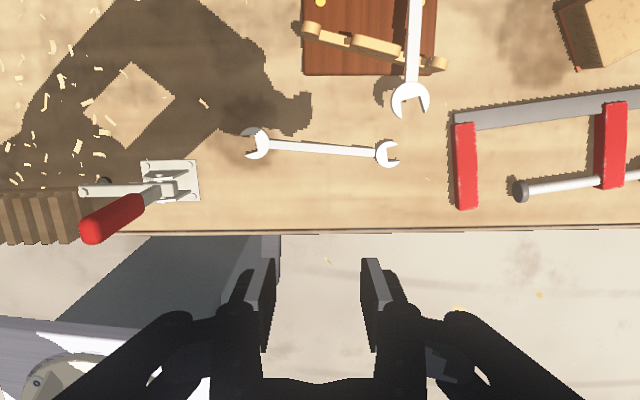

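The long spanner sits in its notches, shank top at 43 mm as it should be and the near head at (410,98) outside the cheek. The short spanner spans (258,143) to (388,153). That was picture 14, so from here I'll work by numbers. Refining the short spanner's pose.

```bash
python3 - <<'E'
from w import *
for t in ("w14","w2","top"):
    z=np.load(t+".npz");P=z["P"];d=z["d"]
    m=(abs(P[...,0]-.414)<.025)&(abs(P[...,1]+.28)<.04)&(P[...,2]>.004)&(P[...,2]<.010)&(d>.25)
    q=P[m]; 
    for _ in range(3):
        k=np.polyfit(q[:,1],q[:,0],1); r=q[:,0]-np.polyval(k,q[:,1]); q=q[abs(r)<.007]
    x=lambda y:np.polyval(k,y)
    g=P[(abs(P[...,0]-x(P[...,1]))<.018)&(abs(P[...,1]+.28)<.1)&(P[...,2]>.004)&(P[...,2]<.012)&(d>.25)]
    e=np.percentile(g[:,1],[.5,99.5]); print(t,len(q),"x at -.28",round(x(-.28),4),"ang",round(np.degrees(np.arctan2(1,k[0])),2),"y ends",np.round(e,4),"mid",round(e.mean(),4),"len",round(np.ptp(e),4))
s=env.sense(); print(s["tool_pos"],s["joint_positions"])
E
```

```text
w14 730 x at -.28 0.4133 ang 89.34 y ends [-0.3581 -0.2008] mid -0.2794 len 0.1573
w2 546 x at -.28 0.4133 ang 89.67 y ends [-0.3589 -0.1989] mid -0.2789 len 0.16
top 154 x at -.28 0.414 ang 89.43 y ends [-0.3567 -0.1992] mid -0.278 len 0.1575
[ 0.38887333 -0.27960825  0.19848752] [-3.58990982e+01  7.84562144e+00  1.11807949e+02  4.13042629e-03
  6.02216584e+01  4.99114652e+01]
```

move_arm([
  {"rx": 0,"ry": 0,"rz": 0,"tx": 0.44,"ty": 0.03,"tz": 0,"grip": -0.1},
  {"rx": 0,"ry": 0,"rz": 0.947,"tx": 0,"ty": 0,"tz": 0,"grip": -0.1},
  {"rx": 0,"ry": 0,"rz": 0.947,"tx": 0,"ty": 0,"tz": 0,"grip": -0.1},
  {"rx": 0,"ry": 0,"rz": 0.947,"tx": 0,"ty": 0,"tz": 0,"grip": -0.1},
  {"rx": 0,"ry": 0,"rz": 0.947,"tx": 0,"ty": 0,"tz": 0,"grip": -0.1},
  {"rx": 0,"ry": 0,"rz": 0.947,"tx": 0,"ty": 0,"tz": 0,"grip": -0.1},
  {"rx": 0,"ry": 0,"rz": 0.947,"tx": 0,"ty": 0,"tz": 0.3,"grip": -0.1},
  {"rx": 0,"ry": 0,"rz": 0.947,"tx": 0,"ty": 0,"tz": 0.4,"grip": -0.1},
  {"rx": 0,"ry": 0,"rz": 0.947,"tx": 0,"ty": 0,"tz": 0.4,"grip": -0.1},
  {"rx": 0,"ry": 0,"rz": 0.947,"tx": 0,"ty": 0,"tz": 0.4,"grip": -0.1},
  {"rx": 0,"ry": 0,"rz": 0.947,"tx": 0,"ty": 0,"tz": 0.4,"grip": -0.1},
  {"rx": 0,"ry": 0,"rz": 0,"tx": 0,"ty": 0,"tz": 0.4,"grip": -0.1},
  {"rx": 0,"ry": 0,"rz": 0,"tx": 0,"ty": 0,"tz": 0.4,"grip": -0.1},
  {"rx": 0,"ry": 0,"rz": 0,"tx": 0,"ty": 0,"tz": 0,"grip": -0.1},
])

```text
time: 30.48
tool_pos: [0.4142, -0.2785, 0.0341]
tool_rot: [[-0.009, -1.0, -0.002], [-1.0, 0.009, 0.002], [-0.002, 0.002, -1.0]]
ft_force: [-0.1, -0.2, 0.1]
grip_width: 0.451
grip_force: 0.0
```

```bash
cat > near.py <<'E'
from w import *
import sys
im,d,P=go(sys.argv[1])
s=env.sense(); c=np.array(s["tool_pos"]); R=np.array(s["tool_rot"]).reshape(3,3)
q=(P.reshape(-1,3)-c)@R; w=P.reshape(-1,3)
q=q[(w[:,2]>.0035)&(w[:,2]<.012)&(abs(q[:,1])<.018)&(d.ravel()>0)]
for a in range(-80,110,10):
    k=(q[:,0]>a/1e3)&(q[:,0]<a/1e3+.01)
    if k.sum()>10: print(a,k.sum(),"ty",np.round(np.percentile(q[k,1],[5,50,95]),4))
print("ends",np.percentile(q[:,0],[.2,99.8]))
E
python3 near.py w15
```

```text
t 30.475 tcp [ 0.4142 -0.2785  0.0341] yaw -90.49 tilt [-0.0024  0.0017] grip 0.451 F [-0.1 -0.2  0.1]
view x [-0.47704632  0.60415565] y [-0.52964624 -0.03324831]
-80 148 ty [-0.0132 -0.0082  0.0148]
-70 435 ty [-0.0138 -0.0009  0.0159]
-60 538 ty [-0.0106  0.001   0.0126]
-50 207 ty [-0.0034  0.0011  0.0055]
-40 203 ty [-0.0033  0.0011  0.0054]
-30 217 ty [-0.0032  0.0011  0.0054]
-20 226 ty [-0.0031  0.0011  0.0053]
-10 234 ty [-0.003   0.0011  0.0052]
0 255 ty [-0.003   0.0017  0.0058]
10 261 ty [-0.0029  0.0011  0.0057]
20 278 ty [-0.0028  0.0011  0.0057]
30 291 ty [-0.0033  0.0011  0.0056]
40 303 ty [-0.0032  0.0012  0.0055]
50 333 ty [-0.0032  0.0012  0.006 ]
60 802 ty [-0.0099  0.0022  0.0127]
70 353 ty [-0.0111  0.0091  0.014 ]
80 24 ty [0.0074 0.0084 0.01  ]
ends [-0.07900906  0.08136854]
```

The short spanner is well centred and aligned. Lowering, gripping and lifting.

move_arm([
  {"rx": 0,"ry": 0,"rz": 0,"tx": 0,"ty": 0.01,"tz": 0.3,"grip": -0.1},
  {"rx": 0,"ry": 0,"rz": 0,"tx": 0,"ty": 0,"tz": 0.25,"grip": -0.1},
  {"rx": 0,"ry": 0,"rz": 0,"tx": 0,"ty": 0,"tz": 0.15,"grip": -0.1},
  {"rx": 0,"ry": 0,"rz": 0,"tx": 0,"ty": 0,"tz": 0.1,"grip": -0.1},
  {"rx": 0,"ry": 0,"rz": 0,"tx": 0,"ty": 0,"tz": 0.02,"grip": -1},
  {"rx": 0,"ry": 0,"rz": 0,"tx": 0,"ty": 0,"tz": 0,"grip": -1},
  {"rx": 0,"ry": 0,"rz": 0,"tx": 0,"ty": 0,"tz": 0,"grip": -1},
  {"rx": 0,"ry": 0,"rz": 0,"tx": 0,"ty": 0,"tz": 0,"grip": -1},
  {"rx": 0,"ry": 0,"rz": 0,"tx": 0,"ty": 0,"tz": 0,"grip": -1},
  {"rx": 0,"ry": 0,"rz": 0,"tx": 0,"ty": 0,"tz": 0,"grip": -1},
])

```text
time: 31.78
tool_pos: [0.4141, -0.2791, -0.0132]
tool_rot: [[-0.009, -1.0, 0.001], [-1.0, 0.009, -0.001], [0.001, -0.001, -1.0]]
ft_force: [0.2, 0.3, 6.5]
grip_width: 0.002
grip_force: 3.1
```

The fingers shut without holding anything (width 0.002, force 3 N), so they were too shallow. I'll open, check the spanner has not moved, and go deeper.

move_arm([
  {"rx": 0,"ry": 0,"rz": 0,"tx": 0,"ty": 0,"tz": -0.2,"grip": -1},
  {"rx": 0,"ry": 0,"rz": 0,"tx": 0,"ty": 0,"tz": -0.2,"grip": -0.1},
  {"rx": 0,"ry": 0,"rz": 0,"tx": 0,"ty": 0,"tz": 0,"grip": -0.1},
  {"rx": 0,"ry": 0,"rz": 0,"tx": 0,"ty": 0,"tz": 0,"grip": -0.1},
  {"rx": 0,"ry": 0,"rz": 0,"tx": 0,"ty": 0,"tz": 0,"grip": -0.1},
])

```text
time: 32.4
tool_pos: [0.4135, -0.2787, 0.0102]
tool_rot: [[-0.009, -1.0, -0.0], [-1.0, 0.009, 0.0], [-0.0, 0.0, -1.0]]
ft_force: [-0.2, -0.1, -0.8]
grip_width: 0.451
grip_force: 0.0
```

```bash
python3 near.py w16; python3 - <<'E'
from h import *
P=np.load("w16.npz")["P"]
q=P[(abs(P[...,0]-.3)<0.0)|((abs(P[...,0]-.45)<.01)&(abs(P[...,1]+.32)<.04))]; print("table z",np.median(q[:,2]))
s=np.array([env.sense()["tool_pos"] for _ in range(5)]); print(s.mean(0))
E
```

```text
t 32.4 tcp [ 0.4135 -0.2787  0.0102] yaw -90.51 tilt [-0.0003  0.0002] grip 0.451 F [-0.2 -0.1 -0.8]
view x [-0.45318361  0.58041623] y [-0.51475619 -0.04266711]
-80 166 ty [-0.0145 -0.0097  0.0138]
-70 495 ty [-0.0149 -0.0026  0.0143]
-60 666 ty [-0.0125 -0.0008  0.0113]
-50 236 ty [-0.0047 -0.0008  0.0038]
-40 261 ty [-0.0052 -0.0007  0.0037]
-30 268 ty [-0.0051 -0.0007  0.0037]
-20 280 ty [-0.005  -0.0007  0.0036]
-10 295 ty [-0.0048 -0.0006  0.0036]
0 316 ty [-0.0048 -0.0006  0.0041]
10 326 ty [-0.0046 -0.0001  0.004 ]
20 359 ty [-0.0047 -0.0006  0.0035]
30 374 ty [-0.0049 -0.0005  0.0039]
40 382 ty [-0.0048 -0.0005  0.0038]
50 399 ty [-0.0048 -0.0005  0.0038]
60 1042 ty [-0.0115  0.      0.0107]
70 492 ty [-0.0129  0.0073  0.012 ]
80 38 ty [0.0055 0.0066 0.0087]
ends [-0.07921825  0.0816221 ]
table z 0.0007356595321985765
[ 0.413431   -0.2786313   0.01009626]
```

move_arm([
  {"rx": 0,"ry": 0,"rz": 0,"tx": 0,"ty": 0,"tz": 0.2,"grip": -0.1},
  {"rx": 0,"ry": 0,"rz": 0,"tx": 0,"ty": 0,"tz": 0.15,"grip": -0.1},
  {"rx": 0,"ry": 0,"rz": 0,"tx": 0,"ty": 0,"tz": 0.12,"grip": -0.1},
  {"rx": 0,"ry": 0,"rz": 0,"tx": 0,"ty": 0,"tz": 0,"grip": -1},
  {"rx": 0,"ry": 0,"rz": 0,"tx": 0,"ty": 0,"tz": 0,"grip": -1},
  {"rx": 0,"ry": 0,"rz": 0,"tx": 0,"ty": 0,"tz": 0,"grip": -1},
  {"rx": 0,"ry": 0,"rz": 0,"tx": 0,"ty": 0,"tz": 0,"grip": -1},
  {"rx": 0,"ry": 0,"rz": 0,"tx": 0,"ty": 0,"tz": 0,"grip": -1},
])

```text
time: 33.45
tool_pos: [0.4137, -0.2788, -0.0177]
tool_rot: [[-0.009, -1.0, 0.0], [-1.0, 0.009, -0.0], [0.0, -0.0, -1.0]]
ft_force: [-0.2, -0.4, -0.2]
grip_width: 0.067
grip_force: 78.4
```

Gripped now (78 N, same reading as the long one). Lifting, turning to the rack heading and moving over.

move_arm([
  {"rx": 0,"ry": 0,"rz": 0,"tx": 0,"ty": 0,"tz": -0.3,"grip": -1},
  {"rx": 0,"ry": 0,"rz": 0,"tx": 0,"ty": 0,"tz": -0.6,"grip": -1},
  {"rx": 0,"ry": 0,"rz": 0,"tx": 0,"ty": 0,"tz": -0.7,"grip": -1},
  {"rx": 0,"ry": 0,"rz": 0,"tx": 0,"ty": 0,"tz": -0.7,"grip": -1},
  {"rx": 0,"ry": 0,"rz": 0,"tx": 0,"ty": 0,"tz": -0.6,"grip": -1},
  {"rx": 0,"ry": 0,"rz": -0.947,"tx": 0,"ty": 0,"tz": 0,"grip": -1},
  {"rx": 0,"ry": 0,"rz": -0.947,"tx": 0,"ty": 0,"tz": 0,"grip": -1},
  {"rx": 0,"ry": 0,"rz": -0.947,"tx": 0,"ty": 0,"tz": 0,"grip": -1},
  {"rx": 0,"ry": 0,"rz": -0.947,"tx": 0,"ty": 0,"tz": 0,"grip": -1},
  {"rx": 0,"ry": 0,"rz": -0.947,"tx": 0,"ty": 0,"tz": 0,"grip": -1},
  {"rx": 0,"ry": 0,"rz": -0.947,"tx": 0,"ty": 0,"tz": 0,"grip": -1},
  {"rx": 0,"ry": 0,"rz": -0.947,"tx": 0,"ty": 0,"tz": 0,"grip": -1},
  {"rx": 0,"ry": 0,"rz": -0.947,"tx": 0,"ty": 0,"tz": 0,"grip": -1},
  {"rx": 0,"ry": 0,"rz": -0.947,"tx": 0,"ty": 0,"tz": 0,"grip": -1},
  {"rx": 0,"ry": 0,"rz": -0.947,"tx": 0,"ty": 0,"tz": 0,"grip": -1},
  {"rx": 0,"ry": 0,"rz": 0,"tx": 0.4,"ty": 0.04,"tz": 0,"grip": -1},
  {"rx": 0,"ry": 0,"rz": 0,"tx": 0.6,"ty": 0.04,"tz": 0,"grip": -1},
  {"rx": 0,"ry": 0,"rz": 0,"tx": 0.6,"ty": 0.04,"tz": 0,"grip": -1},
  {"rx": 0,"ry": 0,"rz": 0,"tx": 0.6,"ty": 0.04,"tz": 0,"grip": -1},
  {"rx": 0,"ry": 0,"rz": 0,"tx": 0,"ty": 0,"tz": 0,"grip": -1},
])

```text
time: 35.95
tool_pos: [0.5481, -0.2786, 0.156]
tool_rot: [[0.997, 0.074, 0.001], [0.074, -0.997, -0.0], [0.001, 0.0, -1.0]]
ft_force: [0.3, -0.0, -1.1]
grip_width: 0.069
grip_force: 78.5
```

```bash
python3 held.py w17 .5479 -.2791
```

```text
t 35.95 tcp [ 0.5481 -0.2786  0.156 ] yaw 4.27 tilt [ 0.001  -0.0002] grip 0.069 F [ 0.3 -0.  -1.1]
view x [0.31929241 0.70424281] y [-0.62926529  0.02991752]
-45 440 ty [-0.0025  0.0014  0.0053] tz -0.0247
-30 373 ty [-0.0018  0.001   0.0043] tz -0.0248
-15 394 ty [-0.0016  0.0015  0.0042] tz -0.0248
0 934 ty [-0.0114  0.0015  0.0141] tz -0.0256
15 712 ty [-0.0028  0.0011  0.0054] tz -0.0248
30 764 ty [-0.0029  0.0012  0.0053] tz -0.0248
45 848 ty [-0.0032  0.0012  0.0056] tz -0.0249
60 1958 ty [-0.0105  0.002   0.0131] tz -0.026
75 352 ty [-0.0105  0.0088  0.0129] tz -0.0259
head end 0.08330715108853193
to target units [ 0.025  0.014 -0.   ]
tooth 230 [ 0.6108 -0.3614  0.0581]
tooth 651 [ 0.5941 -0.3104  0.0591]
tooth 213 [ 0.5769 -0.2591  0.0582]
tooth 201 [ 0.5169 -0.2633  0.0579]
tooth 588 [ 0.508  -0.3163  0.0587]
tooth 176 [ 0.4991 -0.3698  0.0576]
```

move_arm([
  {"rx": 0,"ry": 0,"rz": 0,"tx": 0,"ty": 0.01,"tz": 0.3,"grip": -1},
  {"rx": 0,"ry": 0,"rz": 0,"tx": 0,"ty": 0,"tz": 0.5,"grip": -1},
  {"rx": 0,"ry": 0,"rz": 0,"tx": 0,"ty": 0,"tz": 0.5,"grip": -1},
  {"rx": 0,"ry": 0,"rz": 0,"tx": 0,"ty": 0,"tz": 0.35,"grip": -1},
  {"rx": 0,"ry": 0,"rz": 0,"tx": 0,"ty": 0,"tz": 0,"grip": -1},
])

```text
time: 36.62
tool_pos: [0.5434, -0.2785, 0.0548]
tool_rot: [[0.997, 0.072, -0.004], [0.072, -0.997, 0.002], [-0.004, -0.002, -1.0]]
ft_force: [-1.0, -0.1, -1.0]
grip_width: 0.071
grip_force: 78.5
```

```bash
python3 held.py w18 .5479 -.2791
```

```text
t 36.625 tcp [ 0.5434 -0.2785  0.0548] yaw 4.15 tilt [-0.0043  0.0022] grip 0.071 F [-1.  -0.1 -1. ]
view x [0.40855705 0.67294531] y [-0.50832321 -0.06045278]
-45 418 ty [-0.0033  0.0006  0.004 ] tz -0.0231
-30 382 ty [-0.0026  0.0004  0.0034] tz -0.0232
-15 399 ty [-0.0025  0.0006  0.0033] tz -0.0233
0 1119 ty [-0.0128  0.0003  0.0137] tz -0.0243
15 720 ty [-0.0036  0.0005  0.0046] tz -0.023
30 783 ty [-0.0037  0.0004  0.0045] tz -0.023
45 1020 ty [-0.0059  0.0004  0.0067] tz -0.0235
60 1822 ty [-0.0116  0.0024  0.0126] tz -0.024
75 176 ty [-0.0102  0.008   0.011 ] tz -0.024
head end 0.080579407926119
to target units [ 0.056  0.005 -0.   ]
tooth 594 [ 0.6109 -0.3607  0.0578]
tooth 1737 [ 0.5941 -0.31    0.059 ]
tooth 534 [ 0.5772 -0.2594  0.0582]
tooth 22 [ 0.5185 -0.2571  0.0548]
tooth 90 [ 0.5114 -0.3167  0.0555]
tooth 266 [ 0.501  -0.3704  0.0569]
```

move_arm([
  {"rx": 0,"ry": 0,"rz": 0,"tx": 0.04,"ty": 0.03,"tz": 0,"grip": -1},
  {"rx": 0,"ry": 0,"rz": 0,"tx": 0,"ty": 0,"tz": 0,"grip": -1},
  {"rx": 0,"ry": 0,"rz": 0,"tx": 0,"ty": 0,"tz": 0,"grip": -1},
])

```text
time: 37.05
tool_pos: [0.5489, -0.2811, 0.0578]
tool_rot: [[0.997, 0.073, 0.001], [0.073, -0.997, -0.0], [0.001, 0.001, -1.0]]
ft_force: [-0.3, -0.8, -0.2]
grip_width: 0.07
grip_force: 78.5
```

```bash
python3 held.py w19 .5479 -.2791 | grep -v "^-"
```

```text
t 37.05 tcp [ 0.5489 -0.2811  0.0578] yaw 4.19 tilt [ 0.0009 -0.0005] grip 0.07 F [-0.3 -0.8 -0.2]
view x [0.41219984 0.67952672] y [-0.51408979 -0.06118732]
0 975 ty [-0.0117  0.0013  0.0138] tz -0.0255
15 717 ty [-0.003   0.0009  0.0052] tz -0.0246
30 772 ty [-0.0031  0.001   0.0051] tz -0.0246
45 937 ty [-0.0041  0.001   0.0061] tz -0.025
60 1897 ty [-0.0109  0.0022  0.013 ] tz -0.0257
75 242 ty [-0.01    0.0087  0.0124] tz -0.0255
head end 0.08173277465411563
to target units [-0.013 -0.034 -0.   ]
tooth 580 [ 0.611  -0.3608  0.0578]
tooth 1640 [ 0.5942 -0.31    0.0589]
tooth 519 [ 0.5772 -0.2596  0.0579]
tooth 36 [ 0.52   -0.2581  0.0555]
tooth 53 [ 0.5013 -0.3744  0.0552]
```

move_arm([
  {"rx": 0,"ry": 0,"rz": 0,"tx": 0,"ty": -0.02,"tz": 0.1,"grip": -1},
  {"rx": 0,"ry": 0,"rz": 0,"tx": 0,"ty": 0,"tz": 0.15,"grip": -1},
  {"rx": 0,"ry": 0,"rz": 0,"tx": 0,"ty": 0,"tz": 0.15,"grip": -1},
  {"rx": 0,"ry": 0,"rz": 0,"tx": 0,"ty": 0,"tz": 0.12,"grip": -1},
  {"rx": 0,"ry": 0,"rz": 0,"tx": 0,"ty": 0,"tz": 0.1,"grip": -1},
  {"rx": 0,"ry": 0,"rz": 0,"tx": 0,"ty": 0,"tz": 0,"grip": -1},
])

```text
time: 37.85
tool_pos: [0.5482, -0.2796, 0.0194]
tool_rot: [[0.997, 0.073, -0.001], [0.073, -0.997, 0.0], [-0.001, -0.0, -1.0]]
ft_force: [0.6, 0.8, -0.2]
grip_width: 0.07
grip_force: 78.5
```

move_arm([
  {"rx": 0,"ry": 0,"rz": 0,"tx": 0,"ty": 0,"tz": 0.015,"grip": -1},
  {"rx": 0,"ry": 0,"rz": 0,"tx": 0,"ty": 0,"tz": 0,"grip": -0.2},
  {"rx": 0,"ry": 0,"rz": 0,"tx": 0,"ty": 0,"tz": 0,"grip": -0.2},
  {"rx": 0,"ry": 0,"rz": 0,"tx": 0,"ty": 0,"tz": 0,"grip": -0.2},
  {"rx": 0,"ry": 0,"rz": 0,"tx": 0,"ty": 0,"tz": -0.2,"grip": -0.2},
  {"rx": 0,"ry": 0,"rz": 0,"tx": 0,"ty": 0,"tz": -0.5,"grip": -0.2},
  {"rx": 0,"ry": 0,"rz": 0,"tx": 0,"ty": 0,"tz": -0.6,"grip": -0.2},
  {"rx": 0,"ry": 0,"rz": 0,"tx": 0,"ty": 0,"tz": -0.6,"grip": -0.2},
  {"rx": 0,"ry": 0,"rz": 0,"tx": -0.3,"ty": 0,"tz": -0.6,"grip": -0.2},
  {"rx": 0,"ry": 0,"rz": 0,"tx": -0.5,"ty": 0,"tz": -0.6,"grip": -0.2},
  {"rx": 0,"ry": 0,"rz": 0,"tx": -0.5,"ty": 0,"tz": -0.3,"grip": -0.2},
  {"rx": 0,"ry": 0,"rz": 0,"tx": 0,"ty": 0,"tz": 0,"grip": -0.2},
])

```text
time: 39.35
tool_pos: [0.47, -0.286, 0.2256]
tool_rot: [[0.997, 0.072, 0.003], [0.072, -0.997, -0.002], [0.003, 0.002, -1.0]]
ft_force: [0.1, 0.7, 0.4]
grip_width: 0.399
grip_force: 0.0
```

```bash
python3 - <<'E'
from w import *
im,d,P=go("w20")
a=np.radians(4.15); R=np.array([[-np.sin(a),np.cos(a)],[-np.cos(a),-np.sin(a)]]) # rows: rack x, rack y
B=(abs(P[...,0]-.55)<.09)&(abs(P[...,1]+.312)<.09)&(P[...,2]>.055)&(P[...,2]<.066); 
n,l,st,ce=cv2.connectedComponentsWithStats(B.astype(np.uint8)); cs=[P[l==i].mean(0)[:2] for i in range(1,n) if st[i,4]>40]; print(len(cs)); o=np.mean(cs,0) if len(cs)==6 else np.array([.5503,-.312]); print("origin",o)
q=(P[...,:2]-o)@R.T*1e3; sat=im.max(2).astype(int)-im.min(2)
for n,x0,h in (("long",-33,68),("short",33,52)):
    m=(abs(q[...,0]-x0)<24)&(abs(q[...,1])<115)&(P[...,2]>.036)&(P[...,2]<.05)&(sat<40)
    Y=q[m][:,1]; print(n,"y ends",np.percentile(Y,[.2,99.8]))
    for y in range(-110,111,20):
        k=m&(abs(q[...,1]-y)<6)
        if k.sum()>8: print("  y",y,k.sum(),"x",np.round(np.percentile(q[k][:,0],[5,50,95]),1),"z",np.round(np.percentile(P[k][:,2],[20,50,80])*1e3,1))
T,D,Q=snap("top"); print("narrow",ring(Q,(.5857,.165),.029,.039,.045))
for l in ("cutter_red","cutter_blue","spanner_long","spanner_short","ring_narrow","ring_wide"):
    r=recognise(l,"top")[:1]; print(l,[(round(x["conf"],2),np.round(np.array(x["rect"])*[640,400,640,400])) for x in r])
E
```

```text
t 39.35 tcp [ 0.47   -0.286   0.2256] yaw 4.12 tilt [ 0.0027 -0.0019] grip 0.399 F [0.1 0.7 0.4]
view x [-0.52600963  0.64120128] y [-1.56294971  0.62010936]
6
origin [ 0.55033622 -0.31367014]
long y ends [-84.56105005  99.96970806]
  y -90 39 x [-50.9 -35.8 -15.7] z [42.6 43.2 44. ]
  y -70 250 x [-42.4 -33.1 -24.3] z [41.9 43.1 44. ]
  y -50 178 x [-39.2 -33.7 -28.7] z [41.8 42.6 43.4]
  y -30 166 x [-39.1 -33.7 -28.6] z [41.7 42.6 43.3]
  y -10 149 x [-38.8 -33.7 -29.3] z [41.8 42.6 43.2]
  y 10 153 x [-39.2 -33.9 -29.2] z [41.9 42.6 43.2]
  y 30 149 x [-39.1 -33.8 -29.1] z [41.9 42.5 43.2]
  y 50 139 x [-39.1 -33.8 -29.1] z [41.7 42.6 43.3]
  y 70 188 x [-42.7 -33.8 -25.1] z [42.1 43.1 44. ]
  y 90 173 x [-49.9 -25.4 -18.2] z [43.1 43.8 44.5]
short y ends [-80.45901132  79.92009834]
  y -70 247 x [20.6 28.7 44.9] z [42.9 43.5 44.4]
  y -50 134 x [28.7 32.9 37. ] z [41.8 42.4 43.2]
  y -30 132 x [28.7 32.5 36.2] z [41.8 42.6 43.2]
  y -10 130 x [28.8 33.  37.3] z [41.9 42.5 43.3]
  y 10 130 x [28.8 33.1 37.4] z [41.8 42.5 43.2]
  y 30 125 x [28.8 32.7 37.6] z [41.8 42.7 43.4]
  y 50 154 x [25.8 33.2 40.7] z [41.8 42.9 43.8]
  y 70 170 x [18.7 40.9 47.8] z [43.1 43.7 44.4]
narrow (416, array([0.5858, 0.1651]), 0.0282, 'mean', array([0.5852, 0.1637, 0.034 ]), 'box', array([0.5853, 0.1643, 0.0547, 0.0541]))
cutter_red [(0.84, array([289., 148.,  46.,  49.]))]
cutter_blue [(0.96, array([367., 149.,  45.,  37.]))]
spanner_long [(0.96, array([446., 178.,  22.,  68.]))]
spanner_short [(0.76, array([413., 194.,  18.,  74.]))]
ring_narrow [(0.87, array([201., 177.,  27.,  25.]))]
ring_wide [(0.56, array([211., 176.,  10.,  23.]))]
```

Everything checks out: both shanks are level with their tops at 43 mm, centred at x = -33.8 and 33, the rings are stacked, the cutters have not moved, and the gripper is clear.

```bash
python3 -c "
from bench import hand_in; print(hand_in())"
```

```text
the job is handed in; nothing more can be done
None
```

The job is handed in: by the last measurements both rings are on the post with the wide one underneath, both spanners lie in their own notches with heads outside the cheeks, and the cutters were not moved (about 40 s of the 115 s used).

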